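Hang the slide carrier on the demonstration panel

ROBOT

A 6-joint arm with a two-finger parallel gripper is mounted at the origin on the work surface. World frame = base frame: x ahead of the robot, y to its left, z up, the work surface at z = 0. Lengths are in m, angles in rad, forces in N, time in s.
With the tool pointing down it reaches from about 0.275 to 0.775 m from the base axis. Payload 14.6 kg.
Tool frame: the origin (TCP) lies midway between the tips of the shut fingers; the grasp point (between the pads) lies 19 mm behind it (r.grasp_offset is the distance from the TCP to the grasp point, in m); z points along the fingers, y is the direction in which the jaws open and shut (so a half turn about z gives the same grasp; the last joint's range is limited). The gripper opens to 85 mm and grips with 20 to 120 N. Pads are 22 mm wide; open, the fingers measure 114 mm over their backs; the gripper's body (76 mm by 85 mm) begins 54 mm behind the grasp point. The pads swing forward as they close: fully open they stand 13 mm farther back than shut.
Start: joints at [-1.479, 0.263, -0.048, 1.259, 0, 1.415], TCP at [0.128, -0.509, 0.231] pointing down, gripper open.
Joint ranges: [-2.65, 2.65], [-0.89, 1.7], [-1.18, 1.37], [-2.13, 2.11], [-1.35, 1.29], [-3.14, 3.14]. Speed limits (rad/s): [1.89, 1.89, 2.57, 2.79, 3.14, 3.14].

INTERFACE

Orientations are given as a unit quaternion [x, y, z, w].
In Python, from station import r, cams, job gives the robot as it stands. The module is installed in compiled form; this text tells all that it offers.
- The arm moves only by the tool servo_tool, never from a script. Its argument "motion" is a list of rows, each a list of 7 numbers: the turn, a rotation vector about the tool's x, y, z in degrees, then the shift along the tool's x, y, z in mm, then the opening, from -1 (shut) to 1 (fully open). A call has 1 to 20 rows; each row shifts and turns the commanded pose from where the row before left it, along the tool's axes as they then stand; what a row does not reach is not made up. A row lasts 1/12 s, in which the tool goes at most 41.7 mm and 7.16 degrees, less where a joint would pass 70% of its speed; a pose out of reach is approached as far as the arm can. A call with a gripper value outside its range is refused whole. The fingers move at their own pace and stop on an object; "newtons" is the grip in N (left out, the last holds). Time passes only in rows, so rows that do not move let the fingers close. It gives the time, the measured TCP pose, the force and the opening at its end, in the units of the state.
- r.state(): the state, without advancing time (a new reading comes with each control period).
- cams.camera(name): name is "side" or "top" or "wrist"; returns a dict with "frame" (420x560x3 uint8, red, green, blue), "camera_matrix" (3x3 intrinsics, pixels), "rvec" (rotation vector, rad) and "tvec" (3), from world to camera coordinates, as OpenCV has them. Camera axes: x right, y down, z forward; pixel columns grow to the right and rows downward; lengths in m; the calibration is good to about 2 mm. A picture is of the moment at which its call begins. There is no depth.
- job.job_done(): hands the job in, once; it reports no verdict.
The state is a dict: "clock": time; "joint_positions": joint angles; "dq": joint speeds; "joint_efforts": joint torques, N m; "ee_pos": TCP position; "eef_rot": TCP orientation; "force": force on the tool from outside, world axes, zero at the start; "moment": the same for the moment, N m; "width": opening from 0.0 (shut) to 1.0 (fully open).
Only numpy, scipy, OpenCV 4.12 (cv2) and the standard library are available. Lean on these libraries where they do the work, as an engineer would, in place of code of your own. Each camera call takes 0.05 s, during which the arm holds its last target.

TASK

Pick up the slide carrier by its orange tab, put the round part of its keyhole over the brass screw head on the blue panel until its back is flush with the panel, then slide it straight down until it stands fully home on the ledge, and let go. The screw is set at a different height each time, so feel for it gently: keep the carrier upright, never press it hard against the panel, screw or ledge, and leave the other things on the bench alone.

Things in the scene. Friction and masses are not known exactly. Their poses are not given: they have to be found in the camera images.
- carrier_grip (a point): centre of the carrier's orange grip tab, at (6, 0, 138) mm in the carrier's frame, same axes. The tab is 12 mm thick (x), 40 mm wide (y), and reaches from 28 mm below this point (where the plate begins) to 20 mm above; pinch it across its thickness from above. Hung and home, this point is at (6, 0, 168) mm in the panel's frame.
- carrier: off-white slide carrier, 0.18-0.33 kg: back plate 100 wide (y), 4 thick, 110 tall, tray 51 deep x 34 tall with magenta slides in front of its foot, orange tab on top (158 tall in all). Origin: middle of the underside edge, at the plate's back face; x from back to tray side, z up. Hung, its axes agree with the panel's.
- keyhole (a point): centre of the round (octagonal) part of the carrier's keyhole, on the plate's back face, 62 mm above the carrier's underside, at y = 0. The round part is 18 mm across, goes through the plate and opens upward into a slot 8 mm wide, ending 39 mm above this point. Raised steel lips make the plate 5.6 mm thick along the slot.
- panel: blue upright panel fixed to the bench, 200 mm wide, 12 mm thick, top 140 mm above the bench, steel foot and gussets behind. Origin: at bench height, middle of the width, in the plane of the front face; x points out of the front face (roughly away from the robot), y across, z up. Hung and home, the carrier's tab stands above the panel's top.
- screw_lowest (a point): point on the panel's face, 104 mm above the bench, y = 0: lowest place of the screw. The real brass screw is clamped 0 to 24 mm straight above it (differs each time, not measured). Head 15.6 mm across, outer face 13 mm off the panel, 4.5 mm free under it, shank 5 mm. A plate that meets the head beside the hole stops 13 mm off the panel. A light spring (2-4 N) pulls the head to the panel.
- ledge (a point): middle of the rubber-topped ledge at the panel's foot, 30 mm above the bench, at the panel's face, y = 0; ledge 110 mm wide, 20 mm deep. The sprung head grips the slot's lips, so the carrier does not drop by itself: push it down, against roughly 2 to 10 N, until its underside stands on the ledge. The ledge's rubber gives about 1 mm per 6 N and bottoms out at 4 mm.
- tray_red: bystander: white folded tray, 100 x 115 x 30 mm, of red slides; origin at centre of underside
- tray_green: bystander: white folded tray of green slides, same size; origin at centre of underside
- tray_orange: bystander: white folded tray of orange slides, same size; origin at centre of underside
- dish: bystander: shallow glass dish, 90 mm across, 16 mm high; origin at centre of underside
- jar: bystander: amber glass jar with black cap, 52 mm across, 70 mm high; origin at centre of underside
- driver: bystander: screwdriver with a red handle, lying down; origin on its axis line, under the middle

How it is judged:
On the way, in this order (a step that is already met when the one before it is completed fails the run):
1. the carrier is lifted clear of the bench (height (world z) of carrier_grip above 0.158 m), for 0.2 s.
2. the carrier is flush on the panel with the screw head through the round part of its keyhole, well above the ledge (x of carrier_grip in the frame of panel between 0.002 and 0.01 m and y of carrier_grip in the frame of panel between -0.005 and 0.005 m and z of carrier_grip in the frame of panel between 0.178 and 0.208 m), for 0.1 s.
At the end, for the whole second after the job is handed in: the carrier hangs flush on the panel (within 4 mm), centred on the screw (within 5 mm), upright (0.06 rad) and parallel to the panel (0.08 rad), standing on the ledge (at most 1.7 mm above its free height, or up to 4.5 mm into its rubber), at rest and released (x of carrier_grip in the frame of panel between 0.002 and 0.01 m and y of carrier_grip in the frame of panel between -0.005 and 0.005 m and z of carrier_grip in the frame of panel between 0.1635 and 0.1697 m and angle between carrier's own z axis and vertical below 0.06 rad and angle between the x axis of carrier and the x axis of panel, either way round below 0.08 rad and linear speed of carrier below 0.01 m/s and contact force between the fingers and carrier below 0.1 N); the robot touches nothing.
It fails at once if the carrier is pressed on the panel, screw or ledge with more than 25 N (contact force between carrier and panel above 25 N).
It fails at once if the carrier is tipped by more than 0.35 rad (angle between carrier's own z axis and vertical above 0.35 rad).
It fails at once if a bystander is moved more than 25 mm (distance of any of tray_red, tray_green, tray_orange, dish, jar, driver from where it was at the start of the episode above 0.025 m).
It also fails if it takes over 67 s, if anything falls off the work surface, if the arm or the gripper's body presses on something with over 40 N, if the wrist force passes 120 N, or if a joint passes its speed limit or range.

## Working session

There is one attempt and no reset: what is moved stays moved. The work goes in short steps, Python scripts to look and compute and a tool call to move; the robot and the scene stay as the last step left them, time stands still between calls to the robot, and variables do not carry over. Pictures are saved under pics/ and viewed, and the job is handed in when it is done.

Besides the shell and the picture viewer there is one more tool, called after "Request:" as name([rows], argument=value, ...), one row to a line, values as JSON. servo_tool: Moves the arm, as the interface text tells. Its arguments: {"type":"object","properties":{"motion":{"type":"array","items":{"type":"array","items":{"type":"number"}}},"newtons":{"type":"number"}},"required":["motion"]}

```bash
mkdir -p pics; python3 - <<'E'
from station import r,cams,job
import cv2,numpy as np,pickle
d={}
for n in("side","top","wrist"):
    c=cams.camera(n);d[n]=c
    cv2.imwrite(f"pics/a_{n}.png",c["frame"][:,:,::-1])
    print(n,c["camera_matrix"].tolist(),c["rvec"],c["tvec"])
pickle.dump(d,open("a.pkl","wb"))
print(r.state(),r.grasp_offset)
E
```

```text
side [[464.8939647108947, 0.0, 272.88751618368224], [0.0, 464.8939647108947, 203.9742755605864], [0.0, 0.0, 1.0]] [ 0.40179164 -2.57732067  1.45680876] [0.55633406 0.19083995 1.31918803]
top [[464.21779350532825, 0.0, 281.70228799177056], [0.0, 464.21779350532825, 203.2563821018058], [0.0, 0.0, 1.0]] [ 2.17277264 -2.19746415  0.06918905] [-0.00203808  0.59481871  1.19451706]
wrist [[372.9338439400359, 0.0, 278.21633781939795], [0.0, 372.9338439400359, 205.82941942781972], [0.0, 0.0, 1.0]] [-2.27728583  1.7745971   0.27582575] [-0.52544638 -0.03910896  0.3798746 ]
{'clock': 0.15, 'joint_positions': array([-1.47932128e+00,  2.63406925e-01, -4.87596717e-02,  1.25935672e+00,
       -1.22708411e-05,  1.41553307e+00]), 'dq': array([ 0.00080619, -0.00118551,  0.00251189,  0.00155913, -0.00028542,
       -0.00252066]), 'joint_efforts': array([ 2.26357770e-03, -6.37827015e+01,  3.84648800e+01,  1.04795661e-02,
       -4.22678954e-05,  7.90241813e-06]), 'ee_pos': array([ 0.1282208 , -0.50891608,  0.23095028]), 'eef_rot': array([ 9.92399608e-01,  1.23056438e-01,  5.45908517e-06, -3.63505881e-04]), 'force': array([-0.08156984,  0.80268134, -0.70082449]), 'moment': array([ 0.00513525, -0.00147919,  0.00932826]), 'width': 0.9986573951229567} 0.0187
```

View pics/a_side.png

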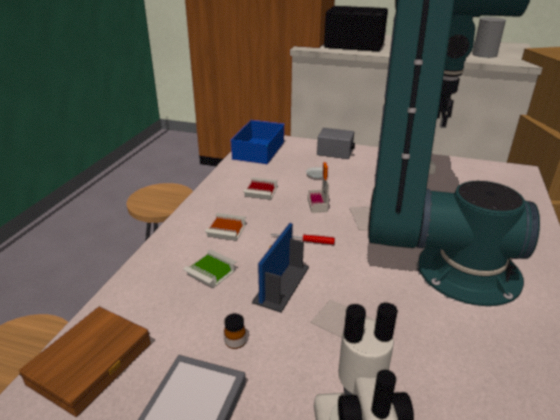

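View pics/a_top.png

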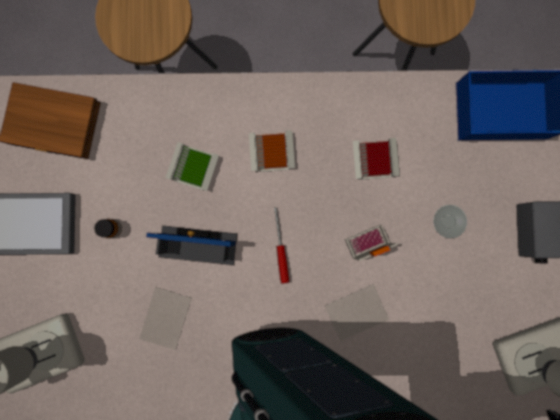

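View pics/a_wrist.png

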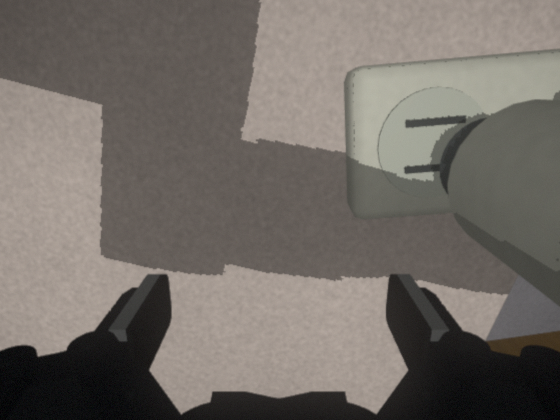

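```bash
cat > h.py <<'E'
import cv2,numpy as np,pickle
def crop(f,x0,x1,y0,y1,out,s=None):
    s=s or min(800//(x1-x0),600//(y1-y0)); 
    im=cv2.resize(f[y0:y1,x0:x1,::-1],None,fx=s,fy=s,interpolation=cv2.INTER_CUBIC)
    cv2.imwrite(out,im); print(out,"scale",s,"origin",x0,y0)
def PM(c):
    R=cv2.Rodrigues(np.array(c["rvec"],float))[0];return c["camera_matrix"],R,np.array(c["tvec"],float).ravel()
def back(c,uv,z):
    K,R,t=PM(c);d=R.T@np.linalg.solve(K,[uv[0],uv[1],1.]);o=-R.T@t
    return o+d*(z-o[2])/d[2]
def proj(c,P):
    P=np.atleast_2d(np.array(P,float));return cv2.projectPoints(P,np.array(c["rvec"],float),np.array(c["tvec"],float),c["camera_matrix"],None)[0][:,0]
def tri(cs,uvs):
    A=[];b=[]
    for c,uv in zip(cs,uvs):
        K,R,t=PM(c);d=R.T@np.linalg.solve(K,[uv[0],uv[1],1.]);d/=np.linalg.norm(d);o=-R.T@t
        M=np.eye(3)-np.outer(d,d);A.append(M);b.append(M@o)
    return np.linalg.lstsq(np.vstack(A),np.hstack(b),rcond=None)[0]
E
python3 - <<'E'
from h import *
d=pickle.load(open("a.pkl","rb"))
t=d["top"]["frame"];s=d["side"]["frame"]
crop(t,330,420,210,275,"pics/b1.png")
crop(t,140,245,220,270,"pics/b2.png")
crop(s,295,345,155,220,"pics/b3.png")
crop(s,250,315,220,310,"pics/b4.png")
for n in("top","side"):
  K,R,tt=PM(d[n]);print(n,-R.T@tt,R)
E
```

```text
pics/b1.png scale 8 origin 330 210
pics/b2.png scale 7 origin 140 220
pics/b3.png scale 9 origin 295 155
pics/b4.png scale 6 origin 250 220
top [ 0.51293834 -0.01326352  1.23182904] [[-0.01114877 -0.99992786 -0.00446965]
 [-0.99766607  0.01142447 -0.06731941]
 [ 0.06736562  0.00370869 -0.99772146]]
side [0.21307486 1.15215846 0.8445795 ] [[-0.95222364 -0.30539592 -0.00186442]
 [-0.15590386  0.49133912 -0.85690131]
 [ 0.26261023 -0.81567101 -0.51547713]]
```

View pics/b1.png

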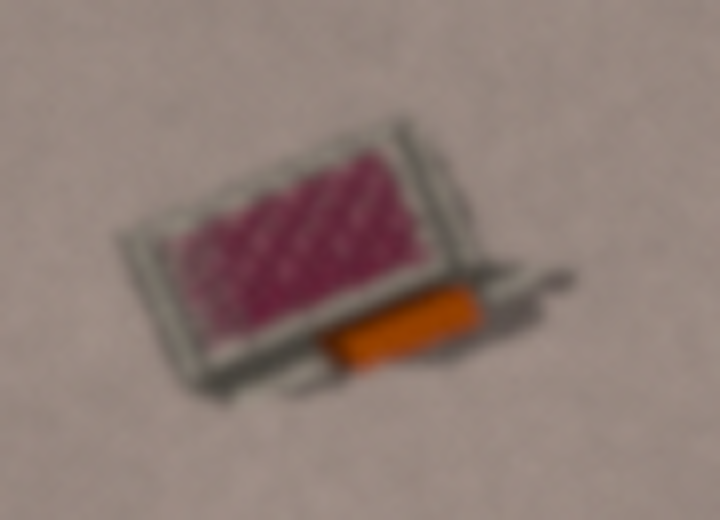

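View pics/b2.png

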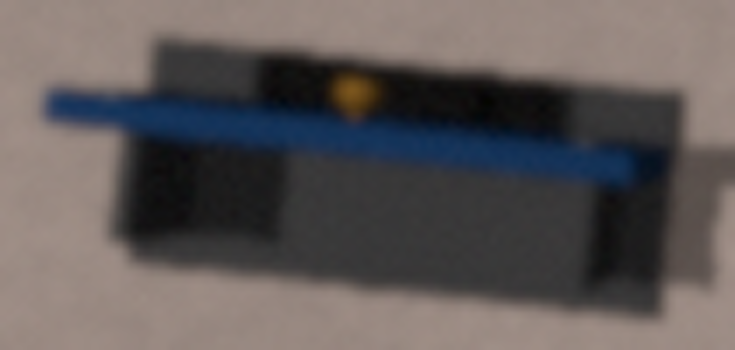

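View pics/b3.png

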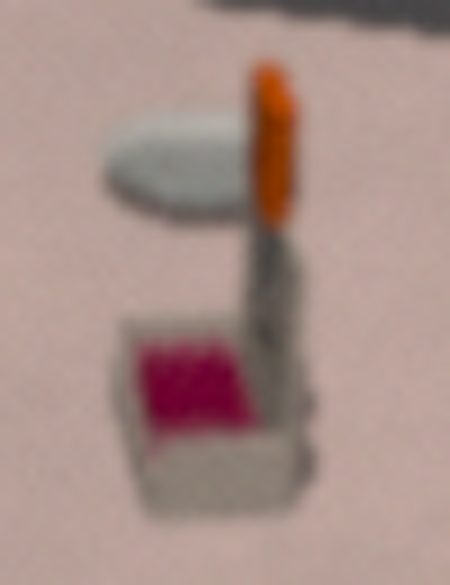

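View pics/b4.png

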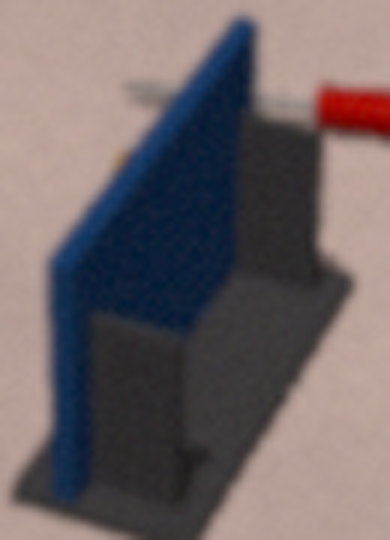

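```bash
cat > f1.py <<'E'
from h import *
from scipy.optimize import least_squares
d=pickle.load(open("a.pkl","rb"));T=d["top"];S=d["side"]
def rt(p,P):
    c,s=np.cos(p[2]),np.sin(p[2]);P=np.array(P)/1000.
    return np.c_[p[0]+c*P[:,0]-s*P[:,1],p[1]+s*P[:,0]+c*P[:,1],P[:,2]]
def fit(obs,p0):
    def f(p): return np.hstack([(proj(c,rt(p,[P]))[0]-uv) for c,P,uv in obs])
    q=least_squares(f,p0,loss="soft_l1");print(q.x,np.degrees(q.x[2]));print(f(q.x).reshape(-1,2).round(2));return q.x
b1=lambda u,v:np.array([330+u/8-.44,210+v/8-.44])
b2=lambda u,v:np.array([140+u/7-.43,220+v/7-.43])
b3=lambda u,v:np.array([295+u/9-.44,155+v/9-.44])
b4=lambda u,v:np.array([250+u/6-.42,220+v/6-.42])
if __name__=="__main__":
    c=fit([(T,(0,20,158),b1(352,370)),(T,(0,-20,158),b1(482,322)),(T,(12,-20,158),b1(470,286)),(T,(51,50,34),b1(122,235)),(T,(51,-50,34),b1(402,118)),
       (S,(51,50,0),b3(150,515)),(S,(51,50,34),b3(130,440))],[.43,-.2,.3])
    p=fit([(T,(0,100,140),b2(47,93)),(T,(-12,100,140),b2(47,120)),(T,(0,-100,140),b2(632,150)),(T,(-12,-100,140),b2(632,182)),
      (S,(-12,100,140),b4(75,270)),(S,(0,100,140),b4(55,255)),(S,(-12,-100,140),b4(254,30)),(S,(0,100,0),b4(62,497))],[.45,.2,0])
    print(rt(p,[[13,0,104],[13,0,116],[13,0,128]])); print("head top",proj(T,rt(p,[[13,0,111.8],[13,0,123.8],[13,0,135.8]])),b2(355,80),
      "side", proj(S,rt(p,[[13,0,111.8],[13,0,123.8],[13,0,135.8]])),b4(121,152))
    print("grip",rt(c,[[6,0,138]]))
E
python3 f1.py
```

```text
[ 0.46955871 -0.23698677  0.35342848] 20.249960096960454
[[-0.38 -0.3 ]
 [-0.46 -0.53]
 [-0.89 -0.92]
 [ 0.92 -0.04]
 [ 2.09  0.7 ]
 [ 0.46  0.42]
 [ 3.09  0.24]]
[ 0.51110993  0.21106167 -0.10749205] -6.158840998564922
[[-0.27 -0.53]
 [-0.87  0.71]
 [ 0.75 -0.46]
 [ 0.22  0.08]
 [ 0.62 -0.95]
 [-0.52  0.3 ]
 [ 1.43 -2.42]
 [-0.7   2.83]]
[[0.5240349  0.20966697 0.104     ]
 [0.5240349  0.20966697 0.116     ]
 [0.5240349  0.20966697 0.128     ]]
head top [[191.25574588 230.99861588]
 [190.25510861 230.95989944]
 [189.23259165 230.92033642]] [190.28428571 230.99857143] side [[270.27405566 248.01888592]
 [270.25231434 244.32978349]
 [270.23035178 240.60314186]] [269.74666667 244.91333333]
grip [[ 0.47518786 -0.23491007  0.138     ]]
```

```bash
python3 - <<'E'
from h import *
from scipy.spatial.transform import Rotation as Ro
d=pickle.load(open("a.pkl","rb"));K,R,t=PM(d["wrist"])
T=Ro.from_quat([.992399608,.123056,0,-.0003635]).as_matrix();p=np.array([.12822,-.50892,.23095])
print(T.T@(-R.T@t-p)); print(R@T); print(T)
E
```

```text
[ 0.07755814  0.00086915 -0.14247103]
[[-1.70584095e-05  9.99999978e-01  2.09719708e-04]
 [-9.53157643e-01  4.71754012e-05 -3.02473974e-01]
 [-3.02473977e-01 -2.05055668e-04  9.53157621e-01]]
[[ 9.69714438e-01  2.44241478e-01 -8.94617216e-05]
 [ 2.44241478e-01 -9.69714174e-01  7.21474592e-04]
 [ 8.94617216e-05 -7.21474592e-04 -9.99999736e-01]]
```

Request:
servo_tool([
  [0,0,0,24,-25,0,1],
  [0,0,0,24,-25,0,1],
  [0,0,0,24,-25,0,1],
  [0,0,0,24,-25,0,1],
  [0,0,0,24,-25,0,1],
  [0,0,0,24,-25,0,1],
  [0,0,0,24,-25,0,1],
  [0,0,0,24,-25,0,1],
  [0,0,0,24,-25,0,1],
  [0,0,0,24,-25,0,1],
  [0,0,0,24,-25,0,1],
  [0,0,0,24,-25,0,1],
  [0,0,0,24,-25,0,1],
  [0,0,0,24,-25,0,1],
  [0,0,0,24,-25,0,1],
  [0,0,0,24,-25,0,1],
  [0,0,0,24,-25,0,1],
  [0,0,0,24,-25,0,1],
  [0,0,0,24,-25,0,1],
  [0,0,0,24,-25,0,1],
])

```text
clock: 1.82
ee_pos: [0.472, 0.0949, 0.2312]
eef_rot: [0.992, 0.123, -0.0, 0.0]
force: [1.0, -1.0, 0.6]
width: 0.996
```

Request:
servo_tool([
  [0,0,0,26,-23,0,1],
  [0,0,0,26,-23,0,1],
  [0,0,0,26,-23,0,1],
  [0,0,0,26,-23,0,1],
  [0,0,6.75,0,0,10,1],
  [0,0,6.75,0,0,10,1],
  [0,0,6.75,0,0,10,1],
  [0,-6,0,0,0,5,1],
  [0,-6,0,0,0,5,1],
  [0,-6,0,0,0,5,1],
  [0,-6,0,0,0,0,1],
  [0,-6,0,0,0,0,1],
  [0,0,0,0,0,0,1],
  [0,0,0,0,0,0,1],
])

```text
clock: 2.98
ee_pos: [0.5576, 0.1208, 0.1836]
eef_rot: [0.964, 0.026, -0.264, -0.027]
force: [-0.7, -0.1, -0.6]
width: 1.003
```

```bash
cat > snap.py <<'E'
import sys
from station import r,cams
import cv2,pickle
tag=sys.argv[1];d={}
for n in sys.argv[2:]:
    d[n]=cams.camera(n);cv2.imwrite(f"pics/{tag}_{n}.png",d[n]["frame"][:,:,::-1])
s=r.state();d["state"]=s
pickle.dump(d,open(tag+".pkl","wb"))
print({k:(v.round(4).tolist() if hasattr(v,"round") and hasattr(v,"tolist") else v) for k,v in s.items() if k not in("dq","joint_efforts")})
E
python3 snap.py c wrist
```

```text
{'clock': 3.0333, 'joint_positions': [0.0405, 0.7681, 0.5614, 1.8949, 0.0597, 3.1121], 'ee_pos': [0.5572, 0.1209, 0.1856], 'eef_rot': [0.9642, 0.0259, -0.2623, -0.0274], 'force': [-0.1929, -0.9441, -1.0198], 'moment': [-0.0448, -0.4625, 0.0014], 'width': 1.003299803802438}
```

View pics/c_wrist.png

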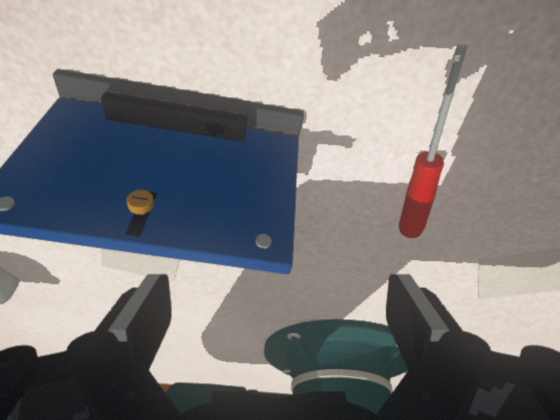

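```bash
python3 - <<'E'
from h import *
f=pickle.load(open("c.pkl","rb"))["wrist"]["frame"]
crop(f,100,180,180,240,"pics/c1.png")
crop(f,180,310,85,182,"pics/c2.png")
crop(f,0,120,60,150,"pics/c3.png")
crop(f,180,310,185,280,"pics/c4.png")
E
```

```text
pics/c1.png scale 10 origin 100 180
pics/c2.png scale 6 origin 180 85
pics/c3.png scale 6 origin 0 60
pics/c4.png scale 6 origin 180 185
```

View pics/c1.png

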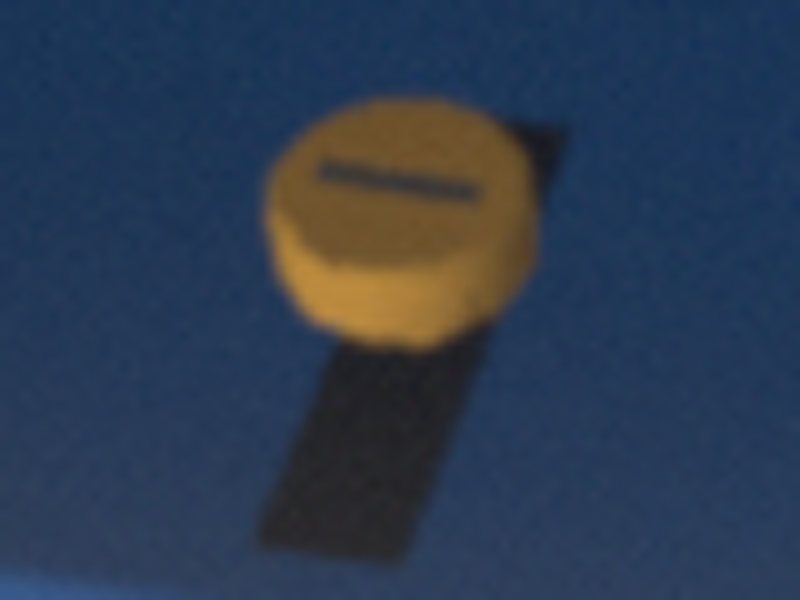

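View pics/c2.png

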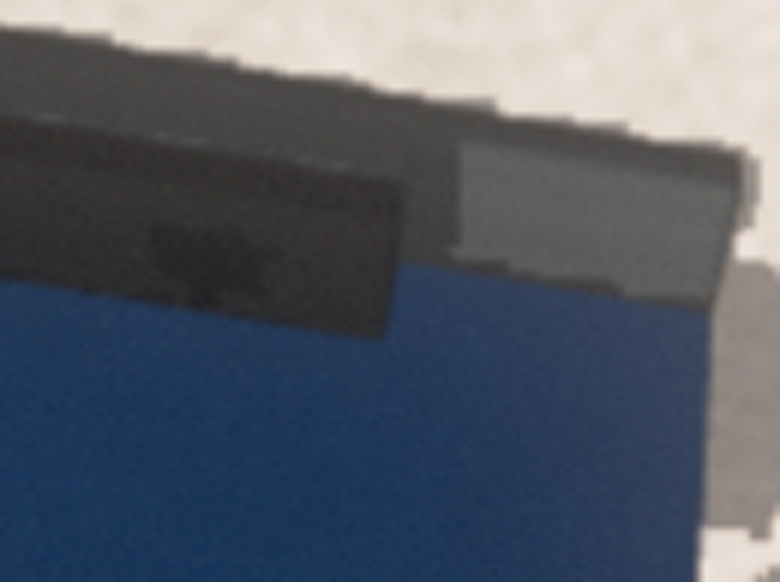

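View pics/c3.png

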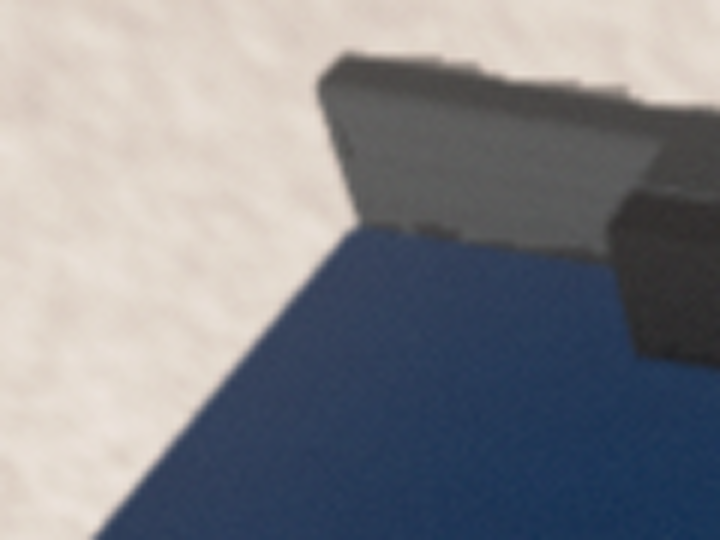

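View pics/c4.png

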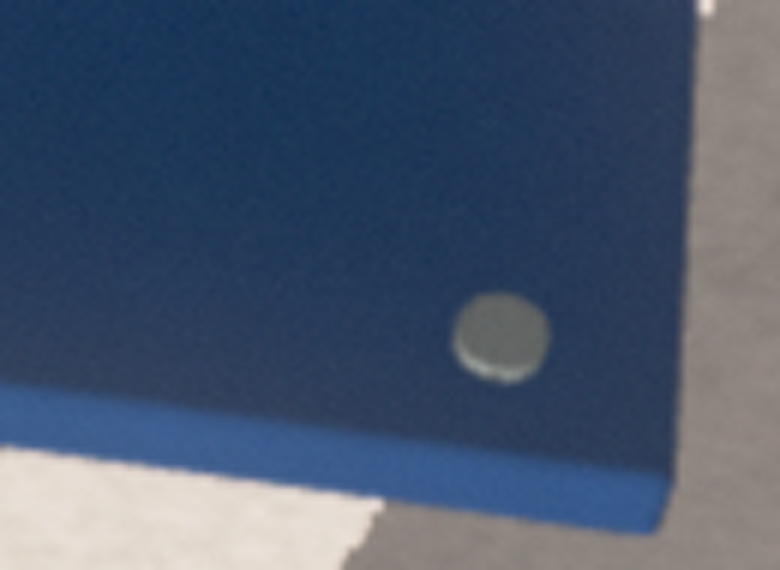

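```bash
cat > f2.py <<'E'
from f1 import *
W=pickle.load(open("c.pkl","rb"))["wrist"]
q=lambda o,s,u,v:np.array([o[0]+(u+.5)/s-.5,o[1]+(v+.5)/s-.5])
obs=[((0,-100,140),q((180,185),6,672,475)),((-12,-100,140),q((180,185),6,655,533)),((0,-55,30),q((180,85),6,385,338)),((0,55,30),q((0,60),6,637,357)),((0,-79.6,140),q((180,185),6,399,436)),]
sc=q((100,180),10,400,182)
topo=[((0,100,140),b2(47,93)),((-12,100,140),b2(47,120)),((0,-100,140),b2(632,150)),((-12,-100,140),b2(632,182))]
def run(obs,topo,name):
    def f(p):
        e=[]
        for P,uv in obs[:4]: e.append(proj(W,rt(p,[P]))[0]-uv)
        e.append(proj(W,rt(p,[(13,0,104+p[3]*1000)]))[0]-sc)
        for P,uv in topo: e.append(proj(T,rt(p,[P]))[0]-uv)
        return np.hstack(e)
    s=least_squares(f,[.51,.21,-.1,.01],x_scale=[.01,.01,.1,.01],loss="soft_l1");print(name,s.x.round(4),np.degrees(s.x[2]));print(f(s.x).reshape(-1,2).round(2).tolist())
    return s.x
run(obs,[],"wrist");run(obs,topo,"both")
E
python3 f2.py
```

```text
wrist [ 0.5127  0.2112 -0.1047  0.0113] -5.999325241207883
[[1.41, 0.42], [1.08, 0.82], [-0.38, -0.13], [-1.32, 0.36], [-0.99, -0.32]]
both [ 0.5125  0.2112 -0.1058  0.0111] -6.061526886993236
[[1.33, 0.72], [0.98, 1.09], [-0.4, 0.16], [-1.26, 0.54], [-0.81, -0.28], [-0.34, -1.05], [-0.93, 0.18], [0.68, -1.13], [0.16, -0.59]]
```

Request:
servo_tool([
  [0,6,0,0,0,-3,1],
  [0,6,0,0,0,-3,1],
  [0,6,0,0,0,-3,1],
  [0,6,0,0,0,-3,1],
  [0,6,0,0,0,-3,1],
  [0,0,0,-3.6,30.2,-5,1],
  [0,0,0,-3.6,30.2,-5,1],
  [0,0,0,-3.6,30.2,-5,1],
  [0,0,0,-3.6,30.2,-5,1],
  [0,0,0,-3.6,30.2,-5,1],
  [0,0,0,-3.6,30.2,-5,1],
  [0,0,0,-3.6,30.2,-5,1],
  [0,0,0,-3.6,30.2,-5,1],
  [0,0,0,-3.6,30.2,-5,1],
  [0,0,0,-3.6,30.2,-5,1],
  [0,0,0,-3.6,30.2,-5,1],
  [0,0,0,-3.6,30.2,-5,1],
  [0,0,0,0,0,0,1],
])

```text
clock: 4.53
ee_pos: [0.5307, -0.2508, 0.2393]
eef_rot: [0.999, 0.016, -0.002, -0.03]
force: [0.5, -0.8, 0.1]
width: 1.0
```

Request:
servo_tool([
  [0,0,-6.85,0,0,0,1],
  [0,0,-6.85,0,0,0,1],
  [0,0,-6.85,0,0,0,1],
  [0,0,-6.85,0,0,0,1],
  [0,0,-6.85,0,0,0,1],
  [0,0,-6.85,0,0,0,1],
  [0,0,-6.85,0,0,0,1],
  [0,0,-6.85,0,0,0,1],
  [0,0,-6.85,0,0,0,1],
  [0,0,-6.85,0,0,0,1],
  [0,0,-6.85,0,0,0,1],
  [0,0,-6.85,0,0,0,1],
  [0,0,-6.85,0,0,0,1],
  [0,0,-6.85,0,0,0,1],
  [0,0,-6.85,0,0,0,1],
  [0,0,-6.85,0,0,0,1],
  [0,0,-6.85,0,0,0,1],
  [0,0,0,0,0,0,1],
  [0,0,0,0,0,0,1],
])

```text
clock: 6.12
ee_pos: [0.5313, -0.2462, 0.2387]
eef_rot: [0.512, 0.858, 0.025, -0.019]
force: [-0.4, -0.9, -0.1]
width: 1.001
```

```bash
python3 snap.py e wrist
```

```text
{'clock': 6.1667, 'joint_positions': [-0.597, 0.3962, 0.1696, 1.3869, 0.0484, 0.4793], 'ee_pos': [0.5314, -0.2463, 0.2383], 'eef_rot': [0.5127, 0.858, 0.0254, -0.0199], 'force': [0.1574, -0.5489, 0.7323], 'moment': [-0.0181, -0.008, -0.0234], 'width': 0.9990120455216183}
```

View pics/e_wrist.png

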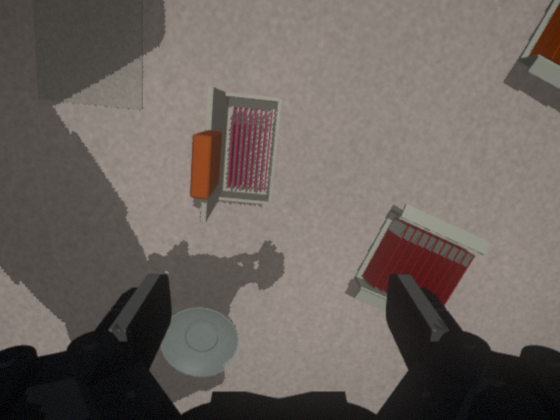

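```bash
python3 - <<'E'
from h import *
f=pickle.load(open("e.pkl","rb"))["wrist"]["frame"]
crop(f,180,290,80,160,"pics/e1.png")
crop(f,180,290,140,220,"pics/e2.png")
E
```

```text
pics/e1.png scale 7 origin 180 80
pics/e2.png scale 7 origin 180 140
```

View pics/e1.png

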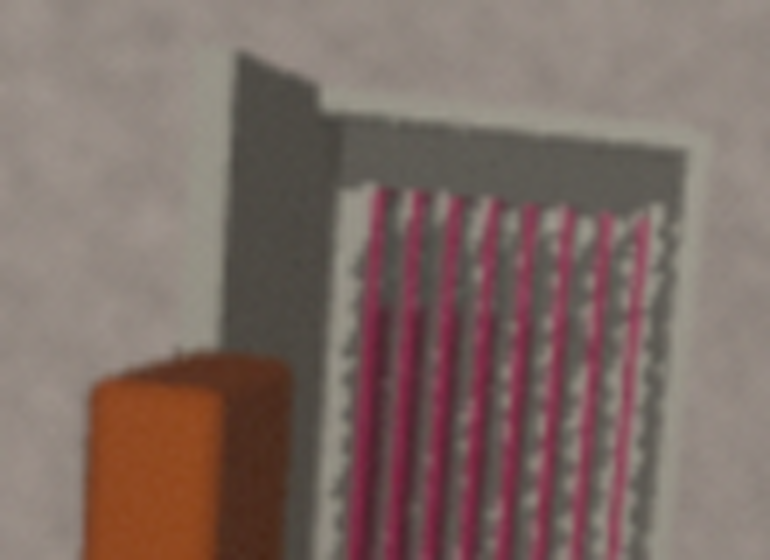

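View pics/e2.png

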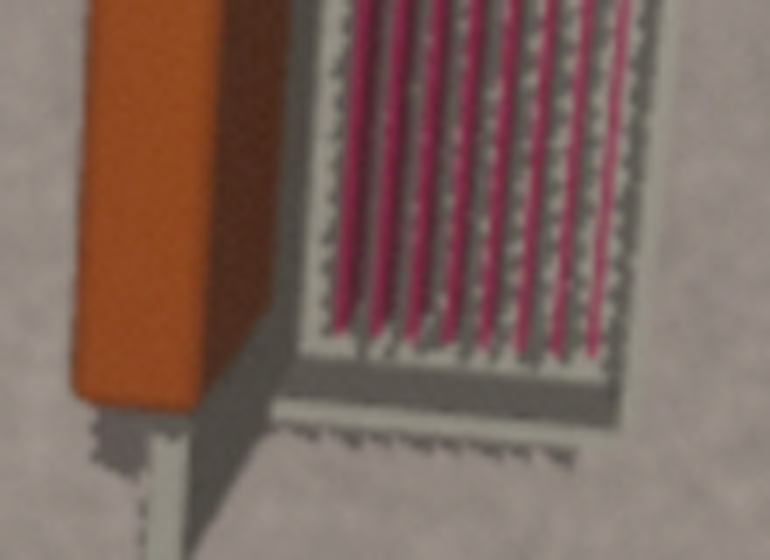

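```bash
cat > f3.py <<'E'
from f1 import *
from scipy.spatial.transform import Rotation as Ro
D=pickle.load(open("e.pkl","rb"));W=D["wrist"];st=D["state"]
q=lambda o,u,v:np.array([o[0]+(u+.5)/7-.5,o[1]+(v+.5)/7-.5])
A=(180,80);B=(180,140)
obs=[((0,20,158),q(A,90,380)),((12,20,158),q(A,223,388)),((0,-20,158),q(B,72,402)),((12,-20,158),q(B,196,412)),((0,50,110),q(A,200,47)),((4,50,110),q(A,237,50))]
def f(p):
    e=[proj(W,rt(p,[P]))[0]-uv for P,uv in obs]
    return np.hstack(e)
s=least_squares(f,[.47,-.237,.35],loss="soft_l1");p=s.x
print(p.round(4),np.degrees(p[2]));print(f(p).reshape(-1,2).round(2).tolist())
print("tray pt",back(W,q(A,708,130),.034),back(W,q(B,620,430),.034),rt(p,[(55,50,34),(55,-50,34)]))
g=rt(p,[(6,0,138)])[0];print("grip",g)
R=Ro.from_quat(st["eef_rot"])
tx=p[2]+np.pi/2
X=np.array([np.cos(tx),np.sin(tx),0]);Z=np.array([0,0,-1.]);Rd=Ro.from_matrix(np.c_[X,np.cross(Z,X),Z])
print("tool x deg",np.degrees(tx),"rotvec deg",np.degrees((R.inv()*Rd).as_rotvec()))
dd=g-st["ee_pos"];print("delta after rot, tool:",1000*Rd.inv().apply(dd))
E
python3 f3.py
```

```text
[ 0.4688 -0.2393  0.3873] 22.190689617624653
[[-0.34, -0.94], [0.84, 0.05], [-0.96, 0.92], [0.66, 1.36], [-0.32, -0.55], [0.11, -0.34]]
tray pt [ 0.49990256 -0.17282811  0.034     ] [ 0.53469054 -0.26292613  0.034     ] [[ 0.50084371 -0.17220629  0.034     ]
 [ 0.53861274 -0.26479948  0.034     ]]
grip [ 0.47435756 -0.23700971  0.138     ]
tool x deg 112.19068961762466 rotvec deg [ 1.14240031 -3.5197332   6.08451121]
delta after rot, tool: [ 30.1285135  -49.28223237 100.30212699]
```

Request:
servo_tool([
  [0.57,-1.76,3.4,0,0,0,1],
  [0.57,-1.76,3.4,0,0,0,1],
  [0,0,0,10,-16,5,1],
  [0,0,0,10,-16,5,1],
  [0,0,0,10,-17,5,1],
  [0,0,0,0,0,0,1],
  [0,0,0,0,0,0,1],
  [0,0,0,0,0,0,1],
])

```text
clock: 6.83
ee_pos: [0.4755, -0.2372, 0.2226]
eef_rot: [0.562, 0.827, -0.0, -0.001]
force: [0.3, 0.1, -0.1]
width: 1.002
```

```bash
python3 snap.py g wrist; cat > corr.py <<'E'
import sys
from station import r
import numpy as np
from scipy.spatial.transform import Rotation as Ro
# args: x y z toolx_deg
x,y,z,a=map(float,sys.argv[1:5]);st=r.state()
R=Ro.from_quat(st["eef_rot"]);t=np.radians(a)
X=np.array([np.cos(t),np.sin(t),0]);Z=np.array([0,0,-1.]);Rd=Ro.from_matrix(np.c_[X,np.cross(Z,X),Z])
print("rotvec",np.degrees((R.inv()*Rd).as_rotvec()).round(2),"shift(target axes)",(1000*Rd.inv().apply(np.array([x,y,z])-st["ee_pos"])).round(2),"shift(now axes)",(1000*R.inv().apply(np.array([x,y,z])-st["ee_pos"])).round(2),"F",st["force"].round(2),"w",st["width"])
E
python3 corr.py .4744 -.237 .123 111.5
```

```text
{'clock': 6.8833, 'joint_positions': [-0.6159, 0.2789, -0.05, 1.2442, -0.0001, 0.5773], 'ee_pos': [0.4757, -0.2373, 0.2224], 'eef_rot': [0.5618, 0.8272, -0.0, -0.0011], 'force': [0.4737, -0.0093, -0.5229], 'moment': [-0.04, -0.018, 0.0113], 'width': 1.0019827623433635}
rotvec [-0.07 -0.1   0.13] shift(target axes) [ 0.74 -1.15 99.41] shift(now axes) [ 0.56 -1.03 99.42] F [ 0.47 -0.01 -0.52] w 1.0019827623433635
```

View pics/g_wrist.png

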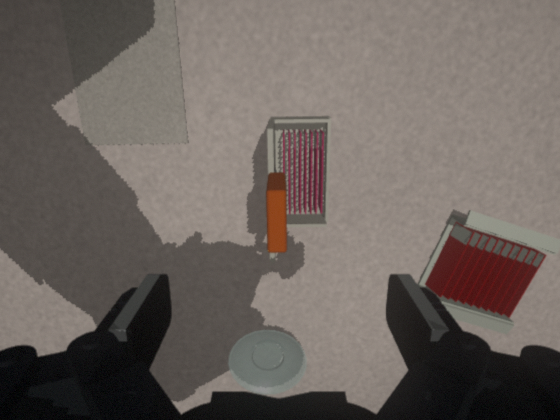

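Request:
servo_tool([
  [0,0,0,0.5,-1,20,1],
  [0,0,0,0,0,20,1],
  [0,0,0,0,0,20,1],
  [0,0,0,0,0,20,1],
  [0,0,0,0,0,19,1],
  [0,0,0,0,0,0,1],
  [0,0,0,0,0,0,1],
  [0,0,0,0,0,0,1],
], newtons=50)

```text
clock: 7.55
ee_pos: [0.4745, -0.2371, 0.124]
eef_rot: [0.561, 0.828, -0.0, -0.001]
force: [-0.1, 0.1, 1.2]
width: 1.003
```

Request:
servo_tool([
  [0,0,0,0,0,0,0.2],
  [0,0,0,0,0,0,-0.2],
  [0,0,0,0,0,0,-0.4],
  [0,0,0,0,0,0,-0.6],
  [0,0,0,0,0,0,-0.8],
  [0,0,0,0,0,0,-1],
  [0,0,0,0,0,0,-1],
  [0,0,0,0,0,0,-1],
  [0,0,0,0,0,0,-1],
  [0,0,0,0,0,0,-1],
  [0,0,0,0,0,0,-1],
  [0,0,0,0,0,0,-1],
], newtons=50)

```text
clock: 8.55
ee_pos: [0.4738, -0.2368, 0.1232]
eef_rot: [0.561, 0.828, -0.0, -0.002]
force: [-0.0, -0.4, 5.4]
width: 0.132
```

```bash
python3 snap.py i side
```

```text
{'clock': 8.6, 'joint_positions': [-0.6174, 0.3302, -0.2543, 0.9895, -0.0002, 0.5745], 'ee_pos': [0.4738, -0.2369, 0.1232], 'eef_rot': [0.5613, 0.8276, -0.0, -0.0016], 'force': [0.2939, -0.2026, 6.2079], 'moment': [0.0255, -0.0524, -0.0518], 'width': 0.13351398577775045}
```

Request:
servo_tool([
  [0,0,0,0,0,-5,-1],
  [0,0,0,0,0,-10,-1],
  [0,0,0,0,0,-15,-1],
  [0,0,0,0,0,-15,-1],
  [0,0,0,0,0,-15,-1],
  [0,0,0,0,0,-10,-1],
  [0,0,0,0,0,0,-1],
  [0,0,0,0,0,0,-1],
  [0,0,0,0,0,0,-1],
])

```text
clock: 9.35
ee_pos: [0.4736, -0.2366, 0.1921]
eef_rot: [0.561, 0.828, -0.0, -0.003]
force: [0.1, 0.1, -2.8]
width: 0.133
```

```bash
python3 snap.py j wrist side; python3 - <<'E'
from f2 import *
p=[.5125,.2112,-.1058]
print(rt(p,[(80,0,0),(6,0,0),(135,0,0),(135,50,0),(135,-50,0)]))
for uv in [(275,152),(195,167)]: print(back(T,uv,.03))
E
python3 corr.py .58 .206 .19 83.94
```

```text
{'clock': 9.45, 'joint_positions': [-0.6173, 0.2892, -0.1186, 1.1683, -0.0001, 0.5745], 'ee_pos': [0.4735, -0.2366, 0.1921], 'eef_rot': [0.5613, 0.8276, -0.0, -0.0026], 'force': [1.3268, 0.0998, -2.8661], 'moment': [-0.0599, -0.0365, -0.0188], 'width': 0.13289339438672862}
wrist [ 0.5127  0.2112 -0.1047  0.0113] -5.999325241207883
[[1.41, 0.42], [1.08, 0.82], [-0.38, -0.13], [-1.32, 0.36], [-0.99, -0.32]]
both [ 0.5125  0.2112 -0.1058  0.0111] -6.061526886993236
[[1.33, 0.72], [0.98, 1.09], [-0.4, 0.16], [-1.26, 0.54], [-0.81, -0.28], [-0.34, -1.05], [-0.93, 0.18], [0.68, -1.13], [0.16, -0.59]]
[[0.59205267 0.20275178 0.        ]
 [0.51846645 0.21056638 0.        ]
 [0.64674513 0.19694363 0.        ]
 [0.65202527 0.24666405 0.        ]
 [0.641465   0.14722321 0.        ]]
[0.72859166 0.00722853 0.03      ]
[0.69154425 0.21649494 0.03      ]
rotvec [-0.23 -0.2  27.77] shift(target axes) [451.39  59.16   2.09] shift(now axes) [371.8  262.7    2.92] F [ 1.33  0.1  -2.87] w 0.13289339438672862
```

View pics/j_wrist.png

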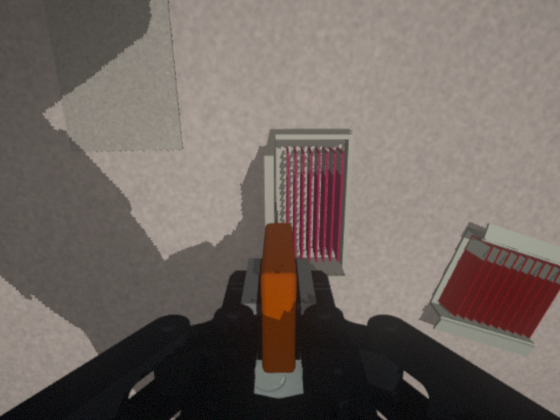

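```bash
python3 - <<'E'
from h import *
f=pickle.load(open("j.pkl","rb"))["wrist"]["frame"]
crop(f,250,360,120,200,"pics/j1.png")
crop(f,240,360,200,290,"pics/j2.png")
crop(f,240,330,310,400,"pics/j3.png")
E
```

```text
pics/j1.png scale 7 origin 250 120
pics/j2.png scale 6 origin 240 200
pics/j3.png scale 6 origin 240 310
```

View pics/j1.png

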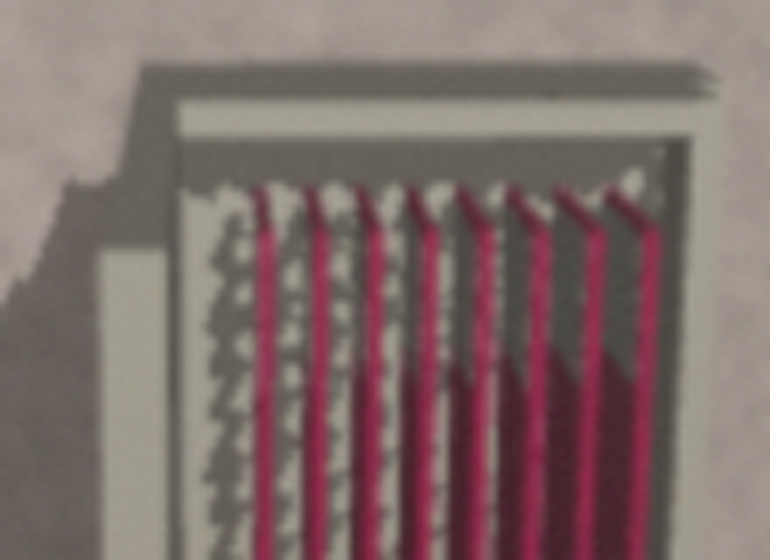

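View pics/j2.png

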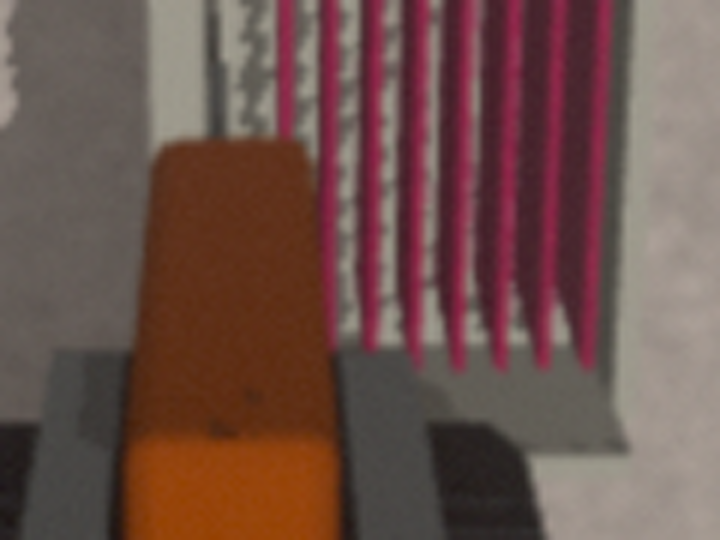

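View pics/j3.png

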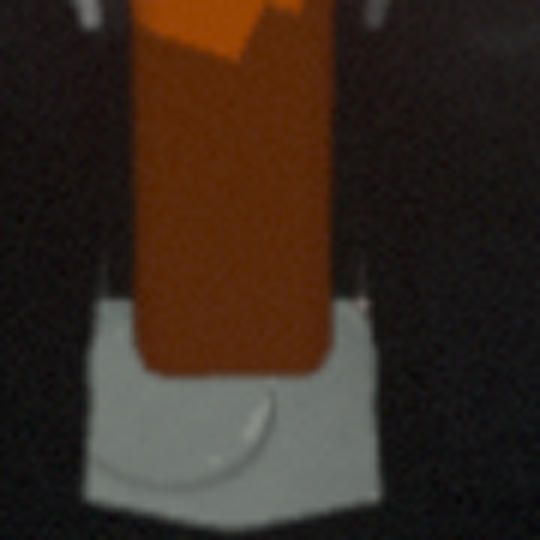

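```bash
cat > f4.py <<'E'
from h import *
from scipy.optimize import least_squares
from scipy.spatial.transform import Rotation as Ro
D=pickle.load(open("j.pkl","rb"));W=D["wrist"];st=D["state"]
q=lambda o,s,u,v:np.array([o[0]+(u+.5)/s-.5,o[1]+(v+.5)/s-.5])
A=((250,120),7);B=((240,200),6);C=((240,310),6)
o=[((0,20,158),q(*B,123,437)),((12,20,158),q(*B,340,436)),((0,-20,158),q(*C,134,377)),((12,-20,158),q(*C,331,378)),((0,50,110),q(*A,99,247)),((4,50,110),q(*A,168,247)),
('a',q(*A,718,98)),('b',q(*B,630,453)),('c',q(*A,178,98))]
Rt=Ro.from_quat(st["eef_rot"]);pt=np.array(st["ee_pos"])
# nominal carrier->tool: carrier x = tool y, carrier y = tool x, z=-tool z
Rn=Ro.from_matrix(np.array([[0,1,0],[1,0,0],[0,0,-1.]]))
def world(p,P):
    P=np.array(P,float)-np.array([6,0,123.2])
    return Rt.apply(Ro.from_rotvec(np.array(p[3:6])).apply(Rn.apply(P))/1000+np.array(p[:3])/1000)+pt
def f(p):
    e=[]
    for P,uv in o:
        if P=='a':P=(p[7],p[6],34)
        elif P=='b':P=(p[7],-p[6],34)
        elif P=='c':P=(4,p[6],34)
        e.append(proj(W,world(p,P))[0]-uv)
    # weak priors: mm & rad
    return np.hstack(e+[np.array(p[3:6])/.02,[p[2]/3,p[1]/1.5,p[0]/4]])
s=least_squares(f,[0,0,0,0,0,0,48,55],x_scale=[1,1,1,.01,.01,.01,1,1]);p=s.x
print(p.round(3));print(f(p)[:18].reshape(-1,2).round(2).tolist())
E
python3 f4.py
```

```text
[-4.9300e-01 -5.2000e-02  1.4790e+00 -3.0000e-03  8.0000e-03 -4.0000e-03
  4.9044e+01  5.1749e+01]
[[-0.44, 0.25], [0.24, 0.31], [-0.11, -0.09], [0.48, -0.33], [0.1, -0.29], [-0.3, -0.32], [0.27, -0.01], [-0.3, 0.32], [0.03, 0.29]]
```

Request:
servo_tool([
  [0,0,5,0,0,0,-1],
  [0,0,6,0,0,0,-1],
  [0,0,6,0,0,0,-1],
  [0,0,6,0,0,0,-1],
  [-0.2,-0.2,4.8,0,0,0,-1],
  [0,0,0,8,20,1,-1],
  [0,0,0,10,24.5,1,-1],
  [0,0,0,10,24.5,1,-1],
  [0,0,0,10,24.5,1,-1],
  [0,0,0,12,24.5,1,-1],
  [0,0,0,20,4,1,-1],
  [0,0,0,30,-3,1,-1],
  [0,0,0,30,-3,1,-1],
  [0,0,0,30,-3,1,-1],
  [0,0,0,30,-3,1,-1],
  [0,0,0,30,-3,1,-1],
  [0,0,0,30,-3,1,-1],
  [0,0,0,30,-3,0,-1],
  [0,0,0,30,-3,0,-1],
  [0,0,0,30,-3,0,-1],
])

```text
clock: 11.12
ee_pos: [0.6039, 0.0926, 0.1797]
eef_rot: [0.744, 0.669, -0.001, 0.0]
force: [0.2, 0.1, -2.9]
width: 0.128
```

```bash
python3 corr.py .60 .202 .178 83.94
```

```text
rotvec [-0.05  0.1  -0.02] shift(target axes) [108.37 -15.43   1.69] shift(now axes) [108.37 -15.48   1.51] F [ 0.15  0.08 -2.94] w 0.12827926715228657
```

Request:
servo_tool([
  [0,0,0,28,-4,0,-1],
  [0,0,0,28,-4,0,-1],
  [0,0,0,26,-4,0,-1],
  [0,0,0,15,-3,0,-1],
  [0,0,0,5,0,0,-1],
  [0,0,0,0,0,0,-1],
  [0,0,0,0,0,0,-1],
  [0,0,0,0,0,0,-1],
])

```text
clock: 11.78
ee_pos: [0.6005, 0.193, 0.1801]
eef_rot: [0.744, 0.668, -0.001, 0.001]
force: [-0.2, 0.1, -2.3]
width: 0.136
```

```bash
python3 corr.py .5583 .2068 .177 83.94;python3 snap.py k wrist top side
```

```text
rotvec [ 0.    0.11 -0.09] shift(target axes) [  9.31 -43.39   3.11] shift(now axes) [  9.25 -43.4    3.09] F [-0.17  0.15 -2.29] w 0.13588043913879988
{'clock': 11.9333, 'joint_positions': [0.1829, 0.4637, 0.1261, 1.2334, -0.0017, 1.8611], 'ee_pos': [0.6005, 0.1931, 0.1803], 'eef_rot': [0.7441, 0.6681, -0.0005, 0.0007], 'force': [-0.1377, 0.0631, -2.5776], 'moment': [-0.0033, 0.0413, -0.0397], 'width': 0.13277490780222467}
```

View pics/k_wrist.png

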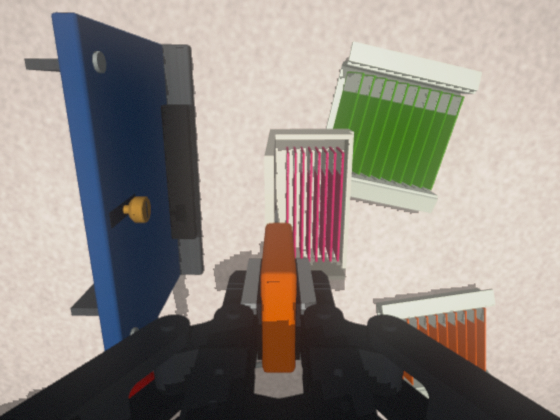

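View pics/k_top.png

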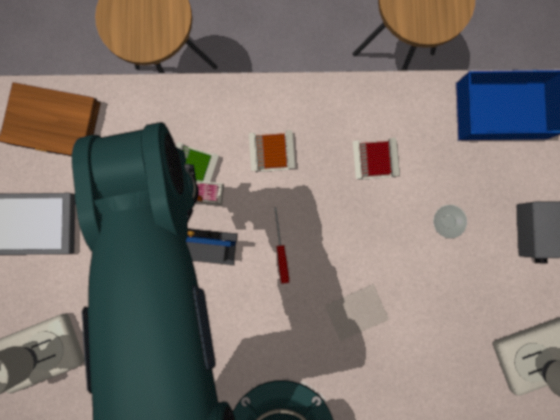

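```bash
python3 - <<'E'
from h import *
f=pickle.load(open("k.pkl","rb"))["wrist"]["frame"]
crop(f,20,200,0,120,"pics/k1.png",4)
crop(f,110,210,90,165,"pics/k2.png",7)
crop(f,80,210,190,285,"pics/k3.png",6)
crop(f,70,170,270,345,"pics/k4.png",7)
E
```

```text
pics/k1.png scale 4 origin 20 0
pics/k2.png scale 7 origin 110 90
pics/k3.png scale 6 origin 80 190
pics/k4.png scale 7 origin 70 270
```

View pics/k1.png

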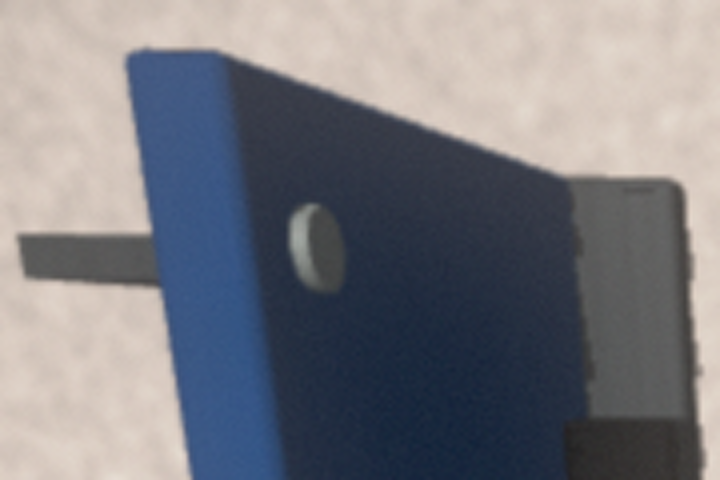

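View pics/k2.png

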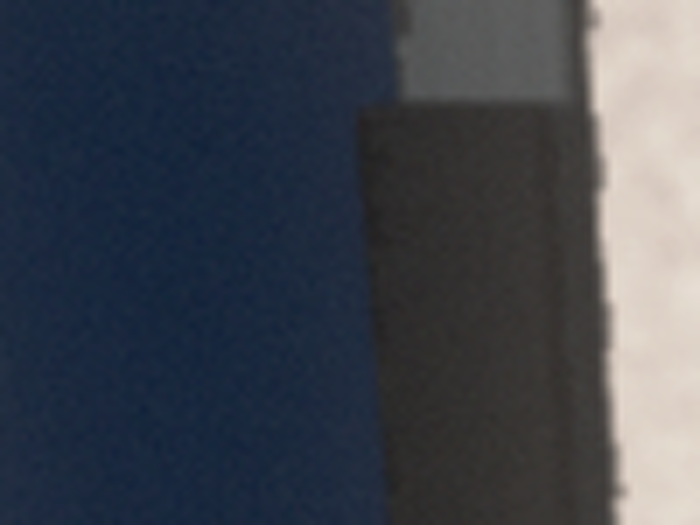

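View pics/k3.png

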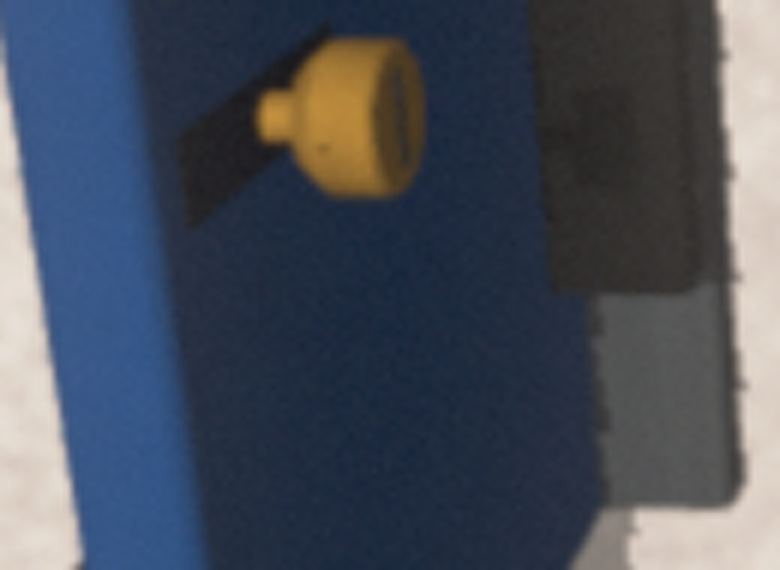

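View pics/k4.png

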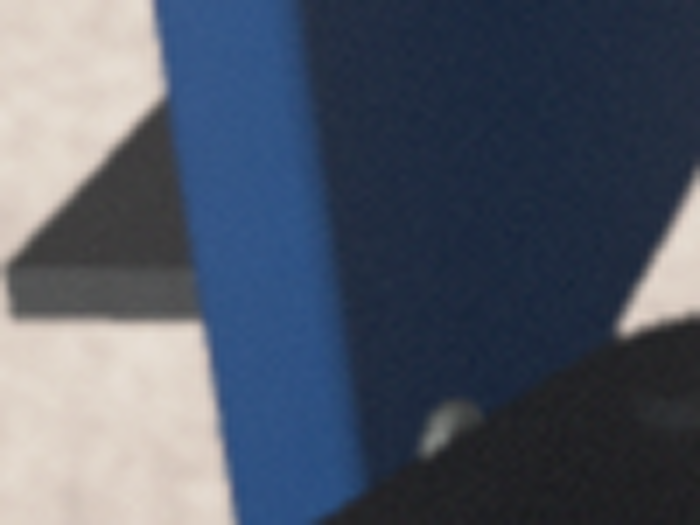

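```bash
cat > f5.py <<'E'
from f1 import *
from scipy.spatial.transform import Rotation as Ro
D=pickle.load(open("k.pkl","rb"));W=D["wrist"];st=D["state"]
q=lambda o,s,u,v:np.array([o[0]+(u+.5)/s-.5,o[1]+(v+.5)/s-.5])
k1=((20,0),4);k2=((110,90),7);k3=((80,190),6);k4=((70,270),7)
obs=[((0,100,140),q(*k1,224,51)),((-12,100,140),q(*k1,129,51)),((0,55,30),q(*k2,357,104)),((0,-55,30),q(*k3,553,292))]
ln=[q(*k3,133,20),q(*k4,365,470),q(*k3,205,555)]
sc=q(*k3,400,117)
def f(p):
    e=[proj(W,rt(p,[P]))[0]-uv for P,uv in obs]
    e.append(proj(W,rt(p,[(13,0,104+p[3]*1000)]))[0]-sc)
    a,b=proj(W,rt(p,[(0,100,140),(0,-60,140)]));n=np.array([-(b-a)[1],(b-a)[0]]);n/=np.linalg.norm(n)
    e.append([(l-a)@n for l in ln])
    return np.hstack(e)
s=least_squares(f,[.51,.21,-.1,.01],x_scale=[.01,.01,.1,.01],loss="soft_l1");p=s.x
print(p.round(4),np.degrees(p[2]));print(f(p).round(2).tolist())
R=Ro.from_quat(st["eef_rot"]);P=rt(p,[(6,0,0)])[0]-st["ee_pos"];print("panel(6,0) in tool mm",1000*R.inv().apply(P), "toolx",np.degrees(2*np.arctan2(st["eef_rot"][1],st["eef_rot"][0])))
E
python3 f5.py
```

```text
[ 0.5124  0.2108 -0.1189  0.0111] -6.812699384858376
[1.1, -0.51, -2.49, -0.86, -0.24, 0.99, -0.4, 1.37, 0.74, 0.81, -0.03, -0.15, 0.27]
panel(6,0) in tool mm [  8.35514471 -83.56647479 180.25007609] toolx 83.84424071256825
```

Request:
servo_tool([
  [0,0,0,3,-10,1,-1],
  [0,0,0,3,-12,1,-1],
  [0,0,0,3.2,-12,1.2,-1],
  [0,0,0,0,-12,0,-1],
  [0,0,0,0,-9,0,-1],
  [0,0,0,0,-5,0,-1],
  [0,0,0,0,0,0,-1],
  [0,0,0,0,0,0,-1],
  [0,0,0,0,0,0,-1],
  [0,0,0,0,0,0,-1],
])

```text
clock: 12.77
ee_pos: [0.5422, 0.2095, 0.1769]
eef_rot: [0.744, 0.668, -0.0, 0.001]
force: [0.5, 0.7, -2.3]
width: 0.135
```

```bash
cat > pf.py <<'E'
from station import r
import numpy as np
from scipy.spatial.transform import Rotation as Ro
st=r.state();p=st["ee_pos"];c,s=np.cos(-.110),np.sin(-.110)
d=p-np.array([.5125,.2111,0]);px=c*d[0]+s*d[1];py=-s*d[0]+c*d[1]
F=st["force"];R=Ro.from_quat(st["eef_rot"])
print("clock",round(st["clock"],2),"TCP panel mm",(1000*np.array([px,py,p[2]])).round(2),"F panel",np.round([c*F[0]+s*F[1],-s*F[0]+c*F[1],F[2]],2),"M",st["moment"].round(3),"toolx",np.degrees(2*np.arctan2(*st["eef_rot"][[1,0]])).round(2),"tilt",np.degrees(np.arccos(-R.as_matrix()[2,2])).round(2))
E
python3 pf.py; python3 snap.py l wrist
```

```text
clock 12.77 TCP panel mm [ 29.69   1.65 176.93] F panel [ 0.46  0.77 -2.34] M [0.039 0.057 0.045] toolx 83.89 tilt 0.1
{'clock': 12.8167, 'joint_positions': [0.2294, 0.3798, -0.0222, 1.1691, -0.0016, 1.9067], 'ee_pos': [0.5421, 0.2095, 0.1769], 'eef_rot': [0.7437, 0.6685, -0.0005, 0.0007], 'force': [0.223, -0.5235, -3.0955], 'moment': [0.0075, -0.013, -0.0199], 'width': 0.13022863096840592}
```

View pics/l_wrist.png

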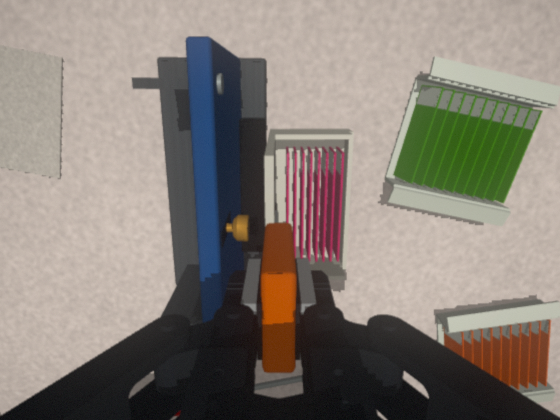

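```bash
python3 - <<'E'
from h import *
f=pickle.load(open("l.pkl","rb"))["wrist"]["frame"]
crop(f,190,290,190,265,"pics/l1.png",8)
crop(f,180,290,25,125,"pics/l2.png",6)
E
```

```text
pics/l1.png scale 8 origin 190 190
pics/l2.png scale 6 origin 180 25
```

View pics/l1.png

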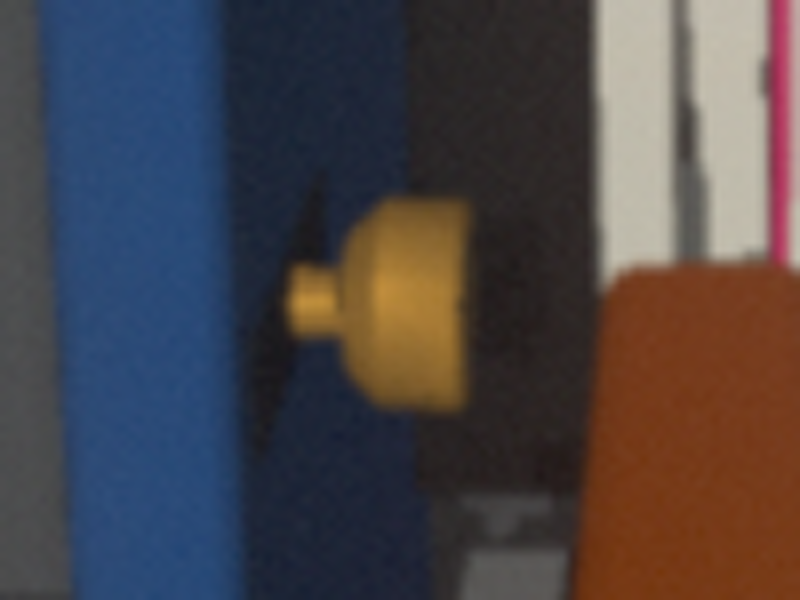

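View pics/l2.png

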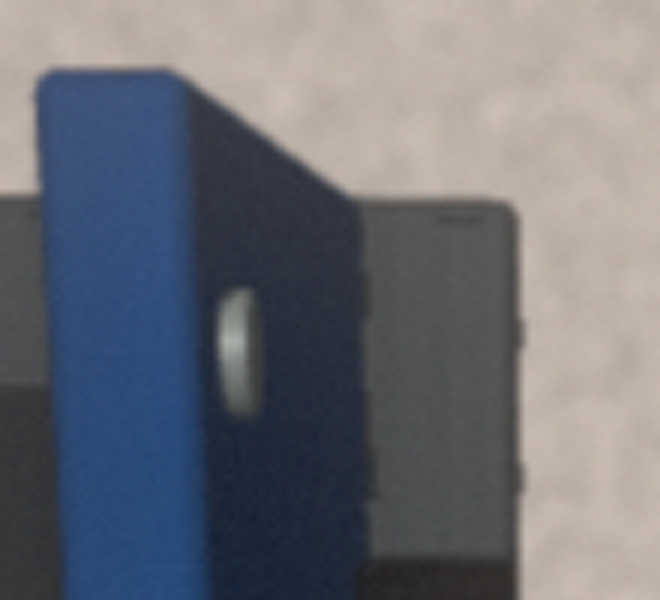

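```bash
python3 - <<'E'
from h import *
from scipy.spatial.transform import Rotation as Ro
D=pickle.load(open("l.pkl","rb"));W=D["wrist"];st=D["state"];R=Ro.from_quat(st["eef_rot"])
for z in (.112,.115,.118):
    for uv in [(248.3,214.3),(248.3,227.5),(248.3,240.8)]:
        print(z,uv,(1000*R.inv().apply(back(W,uv,z)-st["ee_pos"])).round(2))
print("carrier keyhole z", st["ee_pos"][2]-.1232+.062)
for v in (214.3,240.8):pass
E
```

```text
0.112 (248.3, 214.3) [  5.56 -17.14  64.87]
0.112 (248.3, 227.5) [ -2.74 -17.34  64.88]
0.112 (248.3, 240.8) [-11.3  -17.55  64.9 ]
0.115 (248.3, 214.3) [  6.59 -16.89  61.87]
0.115 (248.3, 227.5) [ -1.59 -17.09  61.88]
0.115 (248.3, 240.8) [-10.03 -17.3   61.89]
0.118 (248.3, 214.3) [  7.62 -16.64  58.87]
0.118 (248.3, 227.5) [ -0.44 -16.84  58.88]
0.118 (248.3, 240.8) [ -8.75 -17.04  58.89]
carrier keyhole z 0.115683915771776
```

```bash
cat > f6.py <<'E'
import io,contextlib
with contextlib.redirect_stdout(io.StringIO()):
    import f2,f3,f4,f5
from h import *
from f1 import rt
from scipy.optimize import least_squares
from scipy.spatial.transform import Rotation as Ro
L=pickle.load(open("l.pkl","rb"))
Wc,We,Wj,Wk,Wl=f2.W,f3.W,f4.W,f5.W,L["wrist"]
q=f5.q
def pj(c,P,b):
    K,R,t=PM(c);Q=Ro.from_rotvec(b[3:]).apply(np.atleast_2d(P)@R.T+t)+b[:3]/1000
    return (Q[:,:2]/Q[:,2:])*[K[0,0],K[1,1]]+[K[0,2],K[1,2]]
l1=((190,190),8);l2=((180,25),6)
lo=[((0,100,140),q(*l2,182,72)),((-12,100,140),q(*l2,37,72)),((0,55,30),q(*l2,358,562))]
lln=[q(*l1,220,20),q(*l1,240,580)]
ls=[((13,7.8),q(*l1,471,201)),((13,-7.8),q(*l1,468,408))]
def f(v,full=False):
    p=v[:4];b=v[4:10];ca=v[10:16];tw=v[16:18];pe=v[18:21];sy=v[21]
    e=[]
    for P,uv in f2.obs[:4]: e.append(pj(Wc,rt(p,[P]),b)[0]-uv)
    e.append(pj(Wc,rt(p,[(13,sy,104+p[3]*1e3)]),b)[0]-f2.sc)
    for P,uv in f5.obs: e.append(pj(Wk,rt(p,[P]),b)[0]-uv)
    e.append(pj(Wk,rt(p,[(13,sy,104+p[3]*1e3)]),b)[0]-f5.sc)
    for P,uv in lo: e.append(pj(Wl,rt(p,[P]),b)[0]-uv)
    for P,uv in ls: e.append(pj(Wl,rt(p,[(P[0],P[1]+sy,104+p[3]*1e3)]),b)[0]-uv)
    for P,uv in f3.obs: e.append(pj(We,rt(pe,[P]),b)[0]-uv)
    for P,uv in f4.o:
        if P=='a':P=(tw[1],tw[0],34)
        elif P=='b':P=(tw[1],-tw[0],34)
        elif P=='c':P=(4,tw[0],34)
        e.append(pj(Wj,f4.world(ca,P),b)[0]-uv)
    for W,lns in((Wk,f5.ln),(Wl,lln)):
        a,bb=pj(W,rt(p,[(0,100,140),(0,-60,140)]),b);n=np.array([-(bb-a)[1],(bb-a)[0]]);n/=np.linalg.norm(n)
        e.append([(l-a)@n for l in lns])
    pri=np.hstack([b[:3]/1.5,b[3:]/.005,ca[:3]/[3,.5,.5],ca[3:]/.01,[sy/.3]])
    if full:return np.hstack(e)
    return np.hstack([np.hstack(e)/.7,pri])
v0=np.r_[.5125,.211,-.108,.011,np.zeros(6),np.zeros(6),49,51,.4688,-.2393,.38,0]
s=least_squares(f,v0,x_scale=np.r_[.01,.01,.1,.01,1,1,1,.01,.01,.01,1,1,1,.01,.01,.01,1,1,.01,.01,.1,1],loss="soft_l1");v=s.x
cov=np.linalg.pinv(s.jac.T@s.jac);sd=np.sqrt(np.diag(cov))
for n,a in dict(panel=slice(0,4),bias=slice(4,10),carrier=slice(10,16),tw=slice(16,18),pe=slice(18,21),sy=slice(21,22)).items(): print(n,v[a].round(4),"sd",sd[a].round(4))
print(f(v,True).round(1).tolist())
st=L["state"];R=Ro.from_quat(st["eef_rot"])
S=rt(v[:4],[(13,v[21],104+v[3]*1e3)])[0]
K=f4.Rn.apply(np.array([0,0,62])-[6,0,123.2]);K=Ro.from_rotvec(v[13:16]).apply(K)+v[10:13]
print("screw in tool",1000*R.inv().apply(S-st["ee_pos"]),"keyhole in tool",K)
E
python3 f6.py
```

```text
panel [ 0.5122  0.2107 -0.1182  0.0122] sd [0.0003 0.0003 0.0046 0.0005]
bias [-1.3879e+00 -2.5780e-01  1.6929e+00  2.3000e-03  3.3000e-03  1.3000e-03] sd [0.6986 0.6711 0.4094 0.0026 0.0027 0.0028]
carrier [-0.6597  0.8022 -0.1708  0.001   0.0056 -0.0034] sd [0.4323 0.3693 0.4306 0.0042 0.0039 0.0046]
tw [49.0949 51.8692] sd [0.3297 0.5982]
pe [ 0.4692 -0.2397  0.389 ] sd [0.0004 0.0003 0.0095]
sy [-0.054] sd [0.2176]
[0.5, 0.4, 0.0, 0.6, -0.1, 0.3, 0.0, -0.7, 0.0, 0.0, 1.2, 0.1, -2.0, -0.2, -0.2, 0.4, -0.3, -0.1, -0.1, 0.1, 1.2, -0.1, -1.6, -0.4, -0.6, 0.7, -1.0, 0.2, -0.2, -0.9, -0.3, -0.9, 0.7, 0.1, -0.8, 0.4, 0.6, 0.9, -0.3, -0.3, 0.1, -0.1, -0.4, 0.3, 0.2, 0.3, -0.2, -0.3, 0.3, -0.5, 0.1, -0.1, -0.3, -0.2, 0.3, 0.0, -0.4, 0.3, -0.0, 0.3, 0.2, 0.3, 0.7, 0.3, 0.6]
screw in tool [ -2.04718596 -16.86299504  60.68827621] keyhole in tool [-0.33507136 -5.26249175 61.02195311]
```

Request:
servo_tool([
  [0,0,0,-1.2,-4,-0.3,-1],
  [0,0,0,0,-3,0,-1],
  [0,0,0,0,-1,0,-1],
  [0,0,0,0,0,0,-1],
  [0,0,0,0,0,0,-1],
])

```text
clock: 13.23
ee_pos: [0.5335, 0.2093, 0.1774]
eef_rot: [0.744, 0.669, -0.0, 0.001]
force: [0.5, -1.1, -3.5]
width: 0.134
```

```bash
python3 pf.py
```

```text
clock 13.23 TCP panel mm [ 21.09   0.55 177.41] F panel [ 0.66 -1.06 -3.46] M [-0.009  0.037  0.087] toolx 83.92 tilt 0.09
```

Request:
servo_tool([
  [0,0,0,0,-1,0,-1],
  [0,0,0,0,-1,0,-1],
  [0,0,0,0,-1,0,-1],
  [0,0,0,0,0,0,-1],
  [0,0,0,0,0,0,-1],
])

```text
clock: 13.65
ee_pos: [0.5305, 0.2096, 0.1773]
eef_rot: [0.744, 0.669, -0.001, 0.001]
force: [-0.6, -1.0, -2.2]
width: 0.134
```

```bash
python3 pf.py
```

```text
clock 13.65 TCP panel mm [ 18.08   0.51 177.29] F panel [-0.48 -1.03 -2.17] M [ 0.013 -0.031  0.034] toolx 83.92 tilt 0.09
```

Request:
servo_tool([
  [0,0,0,0,-1,0,-1],
  [0,0,0,0,0,0,-1],
  [0,0,0,0,-1,0,-1],
  [0,0,0,0,0,0,-1],
  [0,0,0,0,0,0,-1],
])

```text
clock: 14.07
ee_pos: [0.5285, 0.2098, 0.1773]
eef_rot: [0.744, 0.669, -0.001, 0.001]
force: [-0.4, -0.4, -3.3]
width: 0.134
```

```bash
python3 pf.py
```

```text
clock 14.07 TCP panel mm [ 16.09   0.5  177.31] F panel [-0.37 -0.41 -3.34] M [0.003 0.02  0.039] toolx 83.92 tilt 0.09
```

Request:
servo_tool([
  [0,0,0,0,-1,0,-1],
  [0,0,0,0,0,0,-1],
  [0,0,0,0,-1,0,-1],
  [0,0,0,0,0,0,-1],
  [0,0,0,0,-1,0,-1],
  [0,0,0,0,0,0,-1],
  [0,0,0,0,0,0,-1],
])

```text
clock: 14.65
ee_pos: [0.5256, 0.2101, 0.1773]
eef_rot: [0.744, 0.669, -0.0, 0.001]
force: [-0.3, -1.0, -2.3]
width: 0.13
```

```bash
python3 pf.py
```

```text
clock 14.65 TCP panel mm [ 13.09   0.49 177.33] F panel [-0.22 -1.06 -2.33] M [-0.011  0.03   0.025] toolx 83.92 tilt 0.1
```

Request:
servo_tool([
  [0,0,0,0,-1,0,-1],
  [0,0,0,0,0,0,-1],
  [0,0,0,0,-1,0,-1],
  [0,0,0,0,0,0,-1],
  [0,0,0,0,-1,0,-1],
  [0,0,0,0,0,0,-1],
  [0,0,0,0,-1,0,-1],
  [0,0,0,0,0,0,-1],
  [0,0,0,0,0,0,-1],
])

```text
clock: 15.4
ee_pos: [0.5216, 0.2106, 0.1773]
eef_rot: [0.744, 0.669, -0.001, 0.001]
force: [0.9, 0.1, -2.2]
width: 0.132
```

```bash
python3 pf.py; python3 snap.py m wrist
```

```text
clock 15.4 TCP panel mm [  9.08   0.48 177.32] F panel [ 0.92  0.15 -2.19] M [-0.04   0.06   0.013] toolx 83.92 tilt 0.09
{'clock': 15.45, 'joint_positions': [0.2397, 0.3483, -0.0707, 1.1521, -0.0016, 1.9166], 'ee_pos': [0.5216, 0.2106, 0.1773], 'eef_rot': [0.7436, 0.6686, -0.0005, 0.0006], 'force': [0.0114, 0.1299, -2.3327], 'moment': [-0.0241, 0.0362, -0.0442], 'width': 0.13365251570197464}
```

View pics/m_wrist.png

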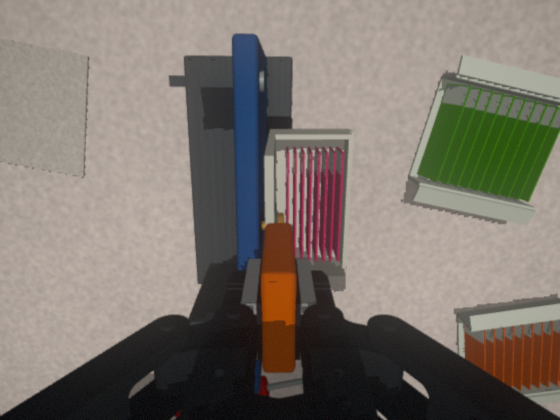

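Request:
servo_tool([
  [0,0,0,0,-1,0,-1],
  [0,0,0,0,0,0,-1],
  [0,0,0,0,-0.7,0,-1],
  [0,0,0,0,0,0,-1],
  [0,0,0,0,-0.5,0,-1],
  [0,0,0,0,0,0,-1],
  [0,0,0,0,0,0,-1],
])

```text
clock: 16.03
ee_pos: [0.5194, 0.2108, 0.1773]
eef_rot: [0.744, 0.669, -0.0, 0.001]
force: [0.1, 1.0, -1.8]
width: 0.133
```

```bash
python3 pf.py
```

```text
clock 16.03 TCP panel mm [  6.94   0.46 177.34] F panel [-0.01  0.99 -1.81] M [-0.008  0.042 -0.01 ] toolx 83.91 tilt 0.09
```

Request:
servo_tool([
  [0,0,0,0,-0.5,0,-1],
  [0,0,0,0,0,0,-1],
  [0,0,0,0,-0.5,0,-1],
  [0,0,0,0,0,0,-1],
  [0,0,0,0,-0.5,0,-1],
  [0,0,0,0,0,0,-1],
  [0,0,0,0,0,0,-1],
])

```text
clock: 16.62
ee_pos: [0.518, 0.2109, 0.1773]
eef_rot: [0.744, 0.669, -0.0, 0.001]
force: [0.1, -0.5, -2.8]
width: 0.132
```

```bash
python3 pf.py
```

```text
clock 16.62 TCP panel mm [  5.48   0.45 177.33] F panel [ 0.19 -0.5  -2.83] M [-0.065 -0.156 -0.019] toolx 83.91 tilt 0.1
```

Request:
servo_tool([
  [0,0,0,0,-0.3,0,-1],
  [0,0,0,0,0,0,-1],
  [0,0,0,0,-0.3,0,-1],
  [0,0,0,0,0,0,-1],
  [0,0,0,0,0,0,-1],
])

```text
clock: 17.03
ee_pos: [0.5177, 0.2109, 0.1773]
eef_rot: [0.744, 0.669, -0.0, 0.001]
force: [4.2, -0.5, -4.0]
width: 0.135
```

```bash
python3 pf.py;python3 snap.py n wrist; python3 - <<'E'
from h import *
f=pickle.load(open("n.pkl","rb"))["wrist"]["frame"]
crop(f,220,360,30,280,"pics/n1.png",2.4)
E
```

```text
clock 17.03 TCP panel mm [  5.15   0.42 177.35] F panel [ 4.23 -0.02 -4.  ] M [-0.202 -0.969 -0.203] toolx 83.9 tilt 0.11
{'clock': 17.0833, 'joint_positions': [0.2422, 0.342, -0.0802, 1.1483, -0.0018, 1.9193], 'ee_pos': [0.5177, 0.211, 0.1774], 'eef_rot': [0.7437, 0.6685, -0.0003, 0.0009], 'force': [5.4259, -2.2907, -4.0334], 'moment': [-0.249, -1.0154, -0.1834], 'width': 0.13270976195883874}
pics/n1.png scale 2.4 origin 220 30
```

View pics/n1.png

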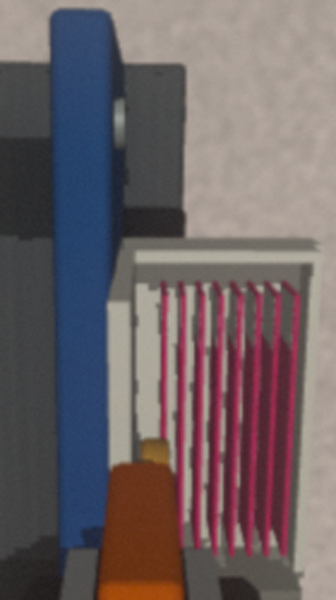

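Request:
servo_tool([
  [0,0,0.5,0,0.2,0,-1],
  [0,0,0,0,0,0,-1],
  [0,0,0,0,0,0,-1],
  [0,0,0,0,0,0,-1],
])

```text
clock: 17.42
ee_pos: [0.5175, 0.211, 0.1773]
eef_rot: [0.747, 0.665, -0.001, 0.001]
force: [2.1, -0.9, -2.8]
width: 0.132
```

```bash
python3 pf.py
```

```text
clock 17.42 TCP panel mm [  4.96   0.43 177.34] F panel [ 2.23 -0.64 -2.83] M [-0.289 -0.483 -0.08 ] toolx 83.42 tilt 0.09
```

Request:
servo_tool([
  [0,0,0,0,0,1,-1],
  [0,0,0,0,0,1,-1],
  [0,0,0,0,0,1,-1],
  [0,0,0,0,0,0,-1],
  [0,0,0,0,0,0,-1],
])

```text
clock: 17.83
ee_pos: [0.5175, 0.211, 0.1742]
eef_rot: [0.747, 0.665, -0.001, 0.001]
force: [2.7, 1.0, -3.5]
width: 0.13
```

```bash
python3 pf.py
```

```text
clock 17.83 TCP panel mm [  4.97   0.48 174.17] F panel [ 2.62  1.25 -3.53] M [ 0.108 -0.515 -0.149] toolx 83.42 tilt 0.09
```

Request:
servo_tool([
  [0,0,0,0,0,1,-1],
  [0,0,0,0,0,1,-1],
  [0,0,0,0,0,1,-1],
  [0,0,0,0,0,0,-1],
  [0,0,0,0,0,0,-1],
])

```text
clock: 18.25
ee_pos: [0.5175, 0.211, 0.1712]
eef_rot: [0.747, 0.665, -0.001, 0.001]
force: [2.4, 1.1, -4.1]
width: 0.134
```

```bash
python3 pf.py
```

```text
clock 18.25 TCP panel mm [  5.     0.42 171.17] F panel [ 2.24  1.36 -4.07] M [ 0.072 -0.463 -0.101] toolx 83.41 tilt 0.1
```

Request:
servo_tool([
  [0,0,0,0,0,1,-1],
  [0,0,0,0,0,1,-1],
  [0,0,0,0,0,1,-1],
  [0,0,0,0,0,0,-1],
  [0,0,0,0,0,0,-1],
])

```text
clock: 18.67
ee_pos: [0.5175, 0.211, 0.1681]
eef_rot: [0.747, 0.665, -0.001, 0.001]
force: [1.2, 0.8, -2.9]
width: 0.132
```

```bash
python3 pf.py
```

```text
clock 18.67 TCP panel mm [  4.97   0.4  168.13] F panel [ 1.15  0.9  -2.9 ] M [ 0.125 -0.265 -0.228] toolx 83.41 tilt 0.1
```

Request:
servo_tool([
  [0,0,0,0,0,1,-1],
  [0,0,0,0,0,1,-1],
  [0,0,0,0,0,1,-1],
  [0,0,0,0,0,0,-1],
  [0,0,0,0,0,0,-1],
])

```text
clock: 19.08
ee_pos: [0.5175, 0.211, 0.1652]
eef_rot: [0.747, 0.665, -0.001, 0.001]
force: [1.3, 1.0, -0.5]
width: 0.132
```

```bash
python3 pf.py
```

```text
clock 19.08 TCP panel mm [  4.98   0.49 165.18] F panel [ 1.18  1.1  -0.48] M [ 0.22  -0.213 -0.231] toolx 83.41 tilt 0.09
```

Request:
servo_tool([
  [0,0,0,0,0,1,-1],
  [0,0,0,0,0,1,-1],
  [0,0,0,0,0,1,-1],
  [0,0,0,0,0,0,-1],
  [0,0,0,0,0,0,-1],
])

```text
clock: 19.5
ee_pos: [0.5175, 0.211, 0.1621]
eef_rot: [0.747, 0.665, -0.001, 0.001]
force: [1.1, 0.9, -1.7]
width: 0.132
```

```bash
python3 pf.py
```

```text
clock 19.5 TCP panel mm [  5.     0.44 162.13] F panel [ 1.03  0.98 -1.66] M [ 0.291 -0.128 -0.222] toolx 83.41 tilt 0.09
```

Friction from the lips (about 1–2 N) is showing now. I'll continue down to near the ledge.

Request:
servo_tool([
  [0,0,0,0,0,1,-1],
  [0,0,0,0,0,1,-1],
  [0,0,0,0,0,1,-1],
  [0,0,0,0,0,1,-1],
  [0,0,0,0,0,1,-1],
  [0,0,0,0,0,0,-1],
  [0,0,0,0,0,0,-1],
])

```text
clock: 20.08
ee_pos: [0.5175, 0.211, 0.1571]
eef_rot: [0.747, 0.665, -0.001, 0.001]
force: [1.3, 0.1, -1.1]
width: 0.134
```

```bash
python3 pf.py
```

```text
clock 20.08 TCP panel mm [  4.99   0.42 157.1 ] F panel [ 1.3   0.26 -1.12] M [ 0.288 -0.136 -0.236] toolx 83.41 tilt 0.09
```

Request:
servo_tool([
  [0,0,0,0,0,1,-1],
  [0,0,0,0,0,1,-1],
  [0,0,0,0,0,0.5,-1],
  [0,0,0,0,0,0,-1],
  [0,0,0,0,0,0,-1],
])

```text
clock: 20.5
ee_pos: [0.5175, 0.211, 0.1547]
eef_rot: [0.747, 0.665, -0.001, 0.001]
force: [1.0, 1.2, 0.4]
width: 0.135
```

```bash
python3 pf.py; python3 snap.py o side wrist
```

```text
clock 20.5 TCP panel mm [  5.03   0.41 154.7 ] F panel [0.89 1.32 0.38] M [ 0.252 -0.124 -0.222] toolx 83.41 tilt 0.09
{'clock': 20.6, 'joint_positions': [0.2421, 0.3543, -0.1249, 1.092, -0.0016, 1.9278], 'ee_pos': [0.5175, 0.211, 0.1547], 'eef_rot': [0.7466, 0.6653, -0.0006, 0.0006], 'force': [0.8837, 0.4237, -0.7567], 'moment': [0.2617, -0.1542, -0.151], 'width': 0.12978004854915098}
```

Request:
servo_tool([
  [0,0,0,0,0,0.5,-1],
  [0,0,0,0,0,0,-1],
  [0,0,0,0,0,0.5,-1],
  [0,0,0,0,0,0,-1],
  [0,0,0,0,0,0,-1],
])

```text
clock: 21.02
ee_pos: [0.5176, 0.211, 0.1538]
eef_rot: [0.747, 0.665, -0.0, 0.001]
force: [0.2, 0.3, 1.6]
width: 0.134
```

```bash
python3 pf.py
```

```text
clock 21.02 TCP panel mm [  5.04   0.42 153.81] F panel [0.13 0.36 1.56] M [ 0.199  0.032 -0.173] toolx 83.42 tilt 0.09
```

Request:
servo_tool([
  [0,0,0,0,0,0.5,-1],
  [0,0,0,0,0,0,-1],
  [0,0,0,0,0,0,-1],
])

```text
clock: 21.27
ee_pos: [0.5176, 0.211, 0.1533]
eef_rot: [0.747, 0.665, -0.001, 0.001]
force: [-0.1, -0.3, 1.5]
width: 0.137
```

```bash
python3 pf.py
```

```text
clock 21.27 TCP panel mm [  5.04   0.42 153.28] F panel [-0.04 -0.3   1.48] M [ 0.183  0.011 -0.194] toolx 83.41 tilt 0.09
```

Ledge contact is starting, so I'll press a little further in half-millimetre steps.

Request:
servo_tool([
  [0,0,0,0,0,0.5,-1],
  [0,0,0,0,0,0,-1],
  [0,0,0,0,0,0,-1],
  [0,0,0,0,0,0,-1],
])

```text
clock: 21.6
ee_pos: [0.5175, 0.211, 0.1528]
eef_rot: [0.747, 0.665, -0.001, 0.001]
force: [-0.5, 0.2, 2.5]
width: 0.13
```

```bash
python3 pf.py
```

```text
clock 21.6 TCP panel mm [  5.03   0.41 152.79] F panel [-0.54  0.16  2.51] M [ 0.124  0.012 -0.185] toolx 83.42 tilt 0.1
```

Request:
servo_tool([
  [0,0,0,0,0,0.5,-1],
  [0,0,0,0,0,0,-1],
  [0,0,0,0,0,0,-1],
  [0,0,0,0,0,0,-1],
])

```text
clock: 21.93
ee_pos: [0.5176, 0.2109, 0.1524]
eef_rot: [0.747, 0.665, -0.0, 0.001]
force: [-1.1, -1.3, 4.7]
width: 0.136
```

```bash
python3 pf.py
```

```text
clock 21.93 TCP panel mm [  5.06   0.38 152.39] F panel [-1.   -1.39  4.67] M [ 0.09   0.197 -0.108] toolx 83.41 tilt 0.1
```

Request:
servo_tool([
  [0,0,0,0,0,0.5,-1],
  [0,0,0,0,0,0,-1],
  [0,0,0,0,0,0,-1],
  [0,0,0,0,0,0,-1],
])

```text
clock: 22.27
ee_pos: [0.5176, 0.2109, 0.152]
eef_rot: [0.747, 0.665, -0.0, 0.001]
force: [-0.7, -0.4, 6.5]
width: 0.137
```

```bash
python3 pf.py; python3 snap.py p side wrist; python3 - <<'E'
from h import *
d=pickle.load(open("p.pkl","rb"))
crop(d["side"]["frame"],230,330,200,310,"pics/p1.png",5)
E
```

```text
clock 22.27 TCP panel mm [  5.07   0.38 151.96] F panel [-0.62 -0.45  6.48] M [ 0.051  0.27  -0.155] toolx 83.41 tilt 0.1
{'clock': 22.3667, 'joint_positions': [0.242, 0.3557, -0.1304, 1.0847, -0.0017, 1.9278], 'ee_pos': [0.5176, 0.2109, 0.152], 'eef_rot': [0.7466, 0.6653, -0.0004, 0.0007], 'force': [0.6391, -0.2901, 4.9926], 'moment': [0.0705, 0.2466, -0.1851], 'width': 0.13453306796153902}
pics/p1.png scale 5 origin 230 200
```

View pics/p1.png

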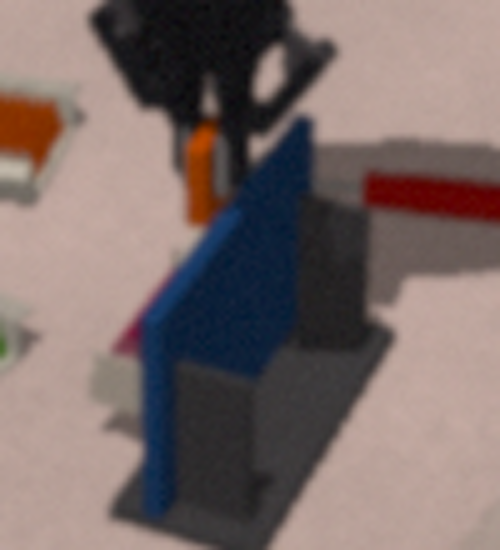

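View pics/p_wrist.png

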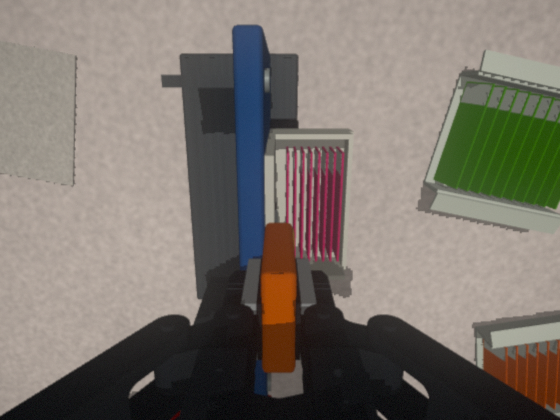

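Request:
servo_tool([
  [0,0,0,0,0,0,-1],
  [0,0,0,0,0,0,-1],
  [0,0,0,0,0,0,-0.4],
  [0,0,0,0,0,0,-0.2],
  [0,0,0,0,0,0,0],
  [0,0,0,0,0,0,0],
  [0,0,0,0,0,0,0],
  [0,0,0,0,0,0,0],
], newtons=20)

```text
clock: 23.03
ee_pos: [0.5175, 0.2109, 0.1517]
eef_rot: [0.747, 0.665, -0.001, 0.001]
force: [-0.3, 0.5, 0.5]
width: 0.5
```

```bash
python3 pf.py; python3 snap.py q wrist
```

```text
clock 23.03 TCP panel mm [  4.99   0.4  151.72] F panel [-0.38  0.5   0.48] M [ 0.029 -0.001 -0.001] toolx 83.42 tilt 0.1
{'clock': 23.0833, 'joint_positions': [0.2421, 0.356, -0.1306, 1.0846, -0.0017, 1.9278], 'ee_pos': [0.5175, 0.2109, 0.1517], 'eef_rot': [0.7465, 0.6653, -0.0006, 0.0006], 'force': [0.248, 0.5316, 0.4775], 'moment': [0.0255, 0.0214, -0.03], 'width': 0.5022526763890452}
```

View pics/q_wrist.png

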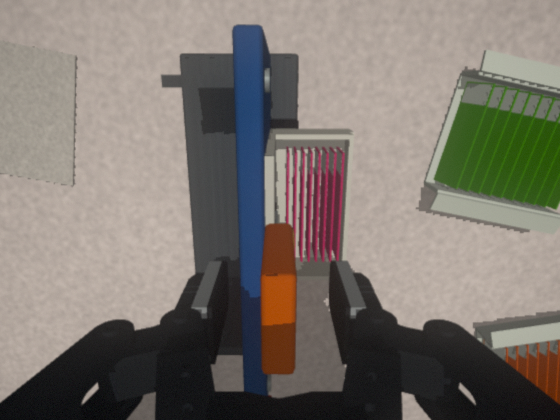

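Request:
servo_tool([
  [0,0,0,0,0,-8,0],
  [0,0,0,0,0,-15,0],
  [0,0,0,0,0,-20,0],
  [0,0,0,0,0,-25,0],
  [0,0,0,0,0,-25,0],
  [0,0,0,0,0,-15,0],
  [0,0,0,0,0,0,0],
  [0,0,0,0,0,0,0],
  [0,0,0,0,0,0,0],
])

```text
clock: 23.83
ee_pos: [0.5173, 0.2111, 0.2593]
eef_rot: [0.747, 0.665, -0.001, 0.001]
force: [0.4, 1.6, -0.4]
width: 0.502
```

```bash
python3 pf.py; python3 snap.py s wrist side; python3 - <<'E'
from h import *
d=pickle.load(open("s.pkl","rb"))
crop(d["wrist"]["frame"],200,360,40,340,"pics/s0.png",2)
crop(d["wrist"]["frame"],225,345,60,160,"pics/s1.png",6)
crop(d["wrist"]["frame"],225,345,160,260,"pics/s2.png",6)
crop(d["side"]["frame"],230,330,200,310,"pics/s3.png",5)
E
```

```text
clock 23.83 TCP panel mm [  4.79   0.5  259.35] F panel [ 0.18  1.61 -0.4 ] M [ 0.027  0.03  -0.042] toolx 83.42 tilt 0.11
{'clock': 23.9333, 'joint_positions': [0.2424, 0.3171, 0.1048, 1.3603, -0.0016, 1.9281], 'ee_pos': [0.5171, 0.211, 0.259], 'eef_rot': [0.7466, 0.6653, -0.0012, 0.0003], 'force': [0.7088, 0.485, -0.3994], 'moment': [0.0233, 0.0223, 0.0104], 'width': 0.5013553095385859}
pics/s0.png scale 2 origin 200 40
pics/s1.png scale 6 origin 225 60
pics/s2.png scale 6 origin 225 160
pics/s3.png scale 5 origin 230 200
```

View pics/s0.png

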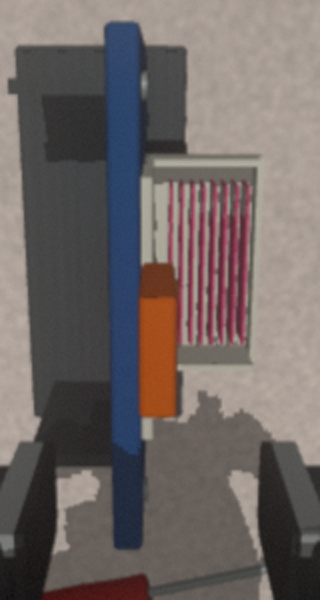

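View pics/s3.png

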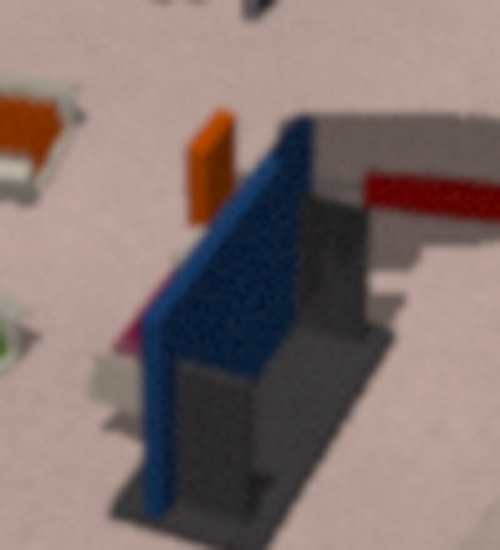

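```bash
python3 - <<'E'
from f1 import *
c=pickle.load(open("s.pkl","rb"))["side"]; p=[.5124,.2109,-.112]
for z in (0,3): print(z,[((proj(c,rt(p,[P]))[0]-[230,200]+.5)*5-.5).round(0).tolist() for P in [(12,20,188+z),(0,20,188+z),(0,-20,188+z),(12,20,140+z),(55,49,64+z),(0,100,140),(0,-100,140)]])
E
```

```text
0 [[186.0, 141.0], [207.0, 147.0], [239.0, 107.0], [187.0, 219.0], [91.0, 346.0], [140.0, 313.0], [297.0, 108.0]]
3 [[186.0, 137.0], [207.0, 142.0], [239.0, 102.0], [187.0, 214.0], [91.0, 341.0], [140.0, 313.0], [297.0, 108.0]]
```

```bash
python3 -c "
from station import job
print(job.job_done())"
```

```text
the job is handed in; nothing more can be done
None
```

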